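# Zero a coffee mill's burrs and back them off two turns

## Task

Set the coffee mill on the tray for a coarse grind: turn its top crank clockwise until you feel the burrs just touch, without forcing them, then turn it back exactly two full turns from that point. Then swing the clamp lever below the crank counter-clockwise (seen from above) fully home to lock the setting, let go, and leave the tray's crockery alone.

Things in the scene. Friction and masses are not known exactly. Their poses are not given: they have to be found in the camera images.
- mill: The coffee mill, fixed; origin at the centre of its underside, on its vertical axis, z up. Dark wooden foot 150 x 150 x 45 mm, waisted dark steel body 100 to 128 mm across up to 139 mm, then clamp collar, a round head (92 mm across, to 166 mm) and on top the crank. Heights below are above this underside.
- collar (a point): Centre of the aluminium clamp collar (124 mm across, 140 to 152 mm up), on the mill's axis. A flat steel arm (16 mm wide, top 150 mm up) joins it to the clamp lever's peg, which swings level about the mill's axis.
- spindle (a point): Point on the mill's vertical axis 210 mm up, level with the knob's middle: the centre of the knob's circle. Clockwise from above brings the burrs together. Where they touch, the crank stops springily: each further newton at the knob turns it about 0.01 rad more; 19 N there is forcing. Where on the circle this is differs each time and nothing shows it; the start is 0.33 to 0.8 turn open.
- knob_mid (a point): Centre of the crank's knob (210 mm up): upright, round, wooden, 25 mm across, 184 to 234 mm up, spinning freely on a pin at the end of the flat steel crank arm (18 mm wide, top 183 mm up; hub 26 mm across, 184 mm high). It runs level on a circle of 50 mm radius about the spindle, for many turns, dragging with about 2 N, and stays where it is left.
- lock_peg (a point): Grip point, on its axis 195 mm up, of the clamp lever's upright black peg, 17 mm across, standing 146 to 216 mm up. It moves level on a circle of 135 mm radius about the mill's axis, on the robot's left (+y) side of the mill, and swings towards the robot to lock.
- gap (a joint): Gap between the burrs inside the body, unseen: 0 where they just touch, 0.0005 m more for each full turn of the crank counter-clockwise (fine thread); 0.001 m is two turns. Its reading is about as noisy as the whole adjustment is long, so it does not tell the turns: count them, from the touch.
- lock (a joint): Angle of the clamp lever about the spindle: near 0 unlocked as found, 0.9 rad fully home at its stop (locked), growing counter-clockwise seen from above. Stays where it is left; drags with about 2 N at the peg.
- mug_a_rim (a point): Centre of the mouth of one white mug (80 mm across, 95 mm tall, handle at its side), a bystander on the tray.
- mug_b_rim (a point): Centre of the mouth of the other white mug, the same size, a bystander on the tray.
- bowl_rim (a point): Centre of the mouth of a blue bowl (110 mm across, 50 mm tall), a bystander on the tray.
- press: Coffee press, a bystander: glass cylinder 90 mm across with a black lid, 170 mm tall, handle reaching 86 mm from its axis along its x. Origin at the centre of its underside.
- strain (a joint): Springy squeeze of the burrs, unseen: 0 while the crank turns freely, -0.000008 m for each 10 N pressed clockwise at the knob after the burrs touch; -0.000015 m (19 N) is forcing. Its reading is far too noisy to see this: feel it.

How it is judged:
By the outcome, as a careful person would: the job done as asked, in the order asked, and still so for the second after the job is handed in, with the robot touching nothing.
It also fails if it takes over 72 s, if anything falls off the work surface, if the arm or the gripper's body presses on something with over 40 N, if the wrist force passes 120 N, or if a joint passes its speed limit or range.

## Robot

A 6-joint arm with a two-finger parallel gripper is mounted at the origin on the work surface. World frame = base frame: x ahead of the robot, y to its left, z up, the work surface at z = 0. Lengths are in m, angles in degrees, forces in N, time in s.
With the tool pointing down it reaches from about 0.3 to 0.75 m from the base axis. Payload 8.5 kg.
Tool frame: the origin (TCP) lies midway between the tips of the shut fingers; the grasp point (between the pads) lies 19 mm behind it; y points along the fingers, z is the direction in which the jaws open and shut, and the axes are right-handed (so a half turn about y gives the same grasp; the last joint's range is limited). The gripper opens to 85 mm and grips with 20 to 120 N. Pads are 22 mm wide; open, the fingers measure 114 mm over their backs; the gripper's body (76 mm by 85 mm) begins 54 mm behind the grasp point. The pads swing forward as they close: fully open they stand 13 mm farther back than shut.
Start: joints at [-82.867, 21.807, 74.336, -0, 83.858, -12.336], TCP at [0.183, -0.519, 0.231] pointing down, gripper open.
Joint ranges: [-178.18, 178.18], [-50.72, 133.34], [12.68, 142.11], [-81.47, 261.47], [9.98, 163.14], [-165.26, 165.26]. Speed limits (degrees/s): [136.94, 136.94, 180, 180, 180, 180].

## Interface

Orientations are given as a 3x3 rotation matrix whose columns are the frame's x, y, z axes.
In Python, from rig import status, imaging, job gives the robot as it stands. The module is installed in compiled form; this text tells all that it offers.
- The arm moves only by the tool jog_arm, never from a script. Its argument "rows" is a list of rows, each an object of numbers: "hand": the opening, from 0 (shut) to 1 (fully open); "dx", "dy", "dz": the shift along the tool's x, y, z in cm; "ax", "ay", "az": the turn, a rotation vector about the tool's x, y, z in degrees. In form: [{"hand": .., "dx": .., "dy": .., "dz": .., "ax": .., "ay": .., "az": ..}, ...]. A call has exactly 5 rows; each row shifts and turns the commanded pose from where the row before left it, along the tool's axes as they then stand; what a row does not reach is not made up. A row lasts 1/12 s, in which the tool goes at most 41.7 mm and 7.16 degrees, less where a joint would pass 70% of its speed; a pose out of reach is approached as far as the arm can. A call is refused whole if a number of a shift passes 4.17 or a number of a turn 7.16, either way. A call with a gripper value outside its range is refused whole. The fingers move at their own pace and stop on an object; "newtons" is the grip in N (left out, the last holds). Time passes only in rows, so rows that do not move let the fingers close, or fill a call up. It gives the time, the measured TCP pose, the force and the opening at its end, in the units of the state.
- status.observe(): the state, without advancing time (a new reading comes with each control period).
- imaging.get_image(name): name is "side" or "top" or "wrist"; returns the picture (420x560x3 uint8, red, green, blue); there is no depth.
- imaging.camera_model(name): a dict with "K" (3x3 intrinsics, pixels), "distortion" ([k1, k2, p1, p2, k3] as OpenCV has them; the pictures are not rectified), "position" and "rotation" of the camera in the world; the wrist camera has in their place "tool_from_camera" (4x4, takes a point from camera to tool coordinates, whose origin is the TCP and whose axes are the tool frame's). Camera axes: x right, y down, z forward; pixel columns grow to the right and rows downward; lengths in m; the calibration is good to about 2 mm. A picture is of the moment at which its call begins: read the wrist's pose just before it. camera_model takes no time and is no camera call.
- job.close_job(): hands the job in, once; it reports no verdict.
The state is a dict: "time_s": time; "q": joint angles; "qvel": joint speeds; "joint_efforts": joint torques, N m; "position": TCP position; "tool_rot": TCP orientation; "ft_force": force on the tool from outside, world axes, zero at the start; "wrist_torque": the same for the moment, N m; "grip_width": finger opening in m.
Only numpy, scipy, OpenCV 4.12 (cv2) and the standard library are available. Lean on these libraries where they do the work, as an engineer would, in place of code of your own. Each camera call takes 0.05 s, during which the arm holds its last target.

## Working session

There is one attempt and no reset: what is moved stays moved. The work goes in short steps, Python scripts to look and compute and a tool call to move; the robot and the scene stay as the last step left them, time stands still between calls to the robot, and variables do not carry over. Pictures are saved under pics/ and viewed, and the job is handed in when it is done.

Besides the shell and the picture viewer there is one more tool, called in YAML: its name, and indented under it one key for each argument. jog_arm: Moves the arm, as the interface text tells. Its arguments: {"type":"object","properties":{"rows":{"type":"array"},"newtons":{"type":"number"}},"required":["rows"]}

```bash
mkdir -p pics; ls
python3 - <<'E'
from rig import status, imaging
import cv2,json
s=status.observe()
for k,v in s.items(): print(k,v)
for n in ["side","top","wrist"]:
    im=imaging.get_image(n); cv2.imwrite(f"pics/{n}0.png",im[:,:,::-1])
    print(n,imaging.camera_model(n))
E
```

```text
pics
time_s 0.0
q [-8.28660865e+01  2.18398085e+01  7.43869857e+01  1.11089025e-03
  8.38595881e+01 -1.23345892e+01]
qvel [-0.00347372  0.03824818  0.04856349 -0.01721016 -0.00884064 -0.03236018]
joint_efforts [ 1.16570784e-03 -4.48467565e+01 -2.31281215e+01 -1.84169348e-04
  4.72344036e-03  2.43387228e-05]
position [ 0.18328203 -0.5182287   0.23070973]
tool_rot [[-9.42825577e-01 -1.68105621e-04  3.33286517e-01]
 [-3.33286385e-01  1.49837727e-03 -9.42824448e-01]
 [-3.40894852e-04 -9.99998863e-01 -1.46873573e-03]]
ft_force [ 0.09460156 -0.06341145 -0.40957613]
wrist_torque [-0.03645532  0.00458303 -0.02309876]
grip_width 0.08538599007762891
side {'K': array([[460.56160513,   0.        , 282.14220283],
       [  0.        , 460.56160513, 207.62357088],
       [  0.        ,   0.        ,   1.        ]]), 'distortion': array([0.00883338, 0.        , 0.        , 0.        , 0.        ]), 'position': array([0.86601592, 0.10063872, 1.15288623]), 'rotation': array([[-0.25405463,  0.9150386 , -0.31330592],
       [ 0.9671785 ,  0.24192366, -0.07770899],
       [ 0.00468939, -0.32276508, -0.9
[... 391 characters left out ...]
0.99959045, -0.02609543, -0.01174551],
       [ 0.01597638, -0.16836355, -0.98559549]])}
wrist {'K': array([[314.0418174 ,   0.        , 276.77479722],
       [  0.        , 314.0418174 , 212.08616944],
       [  0.        ,   0.        ,   1.        ]]), 'distortion': array([0.01201094, 0.        , 0.        , 0.        , 0.        ]), 'tool_from_camera': array([[ 7.81104588e-04,  9.47485996e-01,  3.19796306e-01,
        -8.23653451e-02],
       [-1.06172470e-04, -3.19796323e-01,  9.47486306e-01,
        -1.42784324e-01],
       [ 9.99999689e-01, -7.74039465e-04, -1.49197447e-04,
        -2.55415452e-04],
       [ 0.00000000e+00,  0.00000000e+00,  0.00000000e+00,
         1.00000000e+00]])}
```

View pics/side0.png

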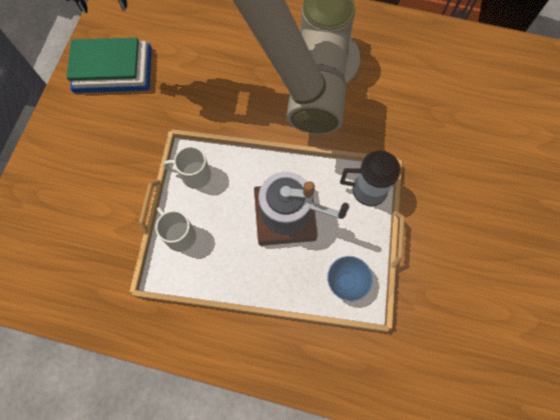

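View pics/top0.png

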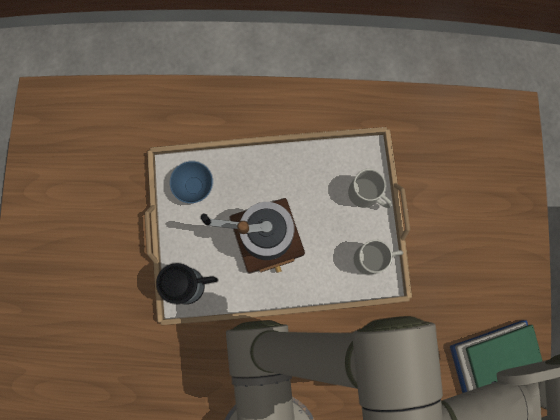

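View pics/wrist0.png

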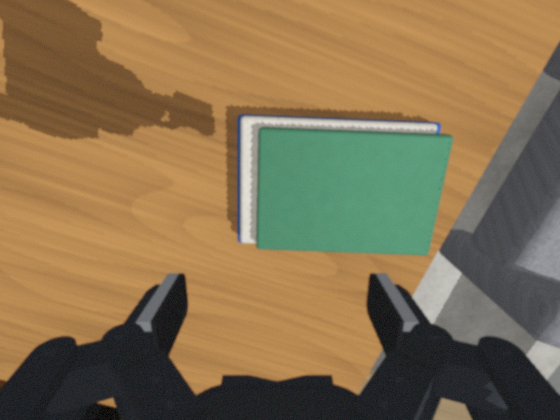

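The side view shows the mill head near (287,197), the knob near (309,187) and the peg near (343,210). In the top view they're near (267,228), (243,227) and (206,219). The press is near the peg's swing at (180,284), with its handle at (213,280). The mugs and bowl are well away. Next I'll segment and triangulate.

```bash
cat > h.py <<'E'
import numpy as np,cv2
from rig import status,imaging
def ray(name,uv,cam=None):
    m=cam or imaging.camera_model(name)
    K=m["K"];d=m["distortion"]
    p=cv2.undistortPoints(np.array([[uv]],float),K,d)[0,0]
    v=m["rotation"]@np.array([p[0],p[1],1.]); return m["position"],v/np.linalg.norm(v)
def onz(name,uv,z):
    o,v=ray(name,uv); return o+v*(z-o[2])/v[2]
def tri(a,b):
    o1,v1=ray("side",a);o2,v2=ray("top",b)
    t=np.linalg.lstsq(np.c_[v1,-v2],o2-o1,rcond=None)[0]
    p=o1+v1*t[0];q=o2+v2*t[1]; return (p+q)/2,np.linalg.norm(p-q)
def proj(name,P):
    m=imaging.camera_model(name);R=m["rotation"].T
    return cv2.projectPoints(np.array([P],float),cv2.Rodrigues(R)[0],-R@m["position"],m["K"],m["distortion"])[0][0,0]
E
python3 - <<'E'
import cv2
a=cv2.imread('pics/side0.png')[150:260,230:410];b=cv2.imread('pics/top0.png')[180:310,150:320]
cv2.imwrite('pics/cs.png',cv2.resize(a,None,fx=4.4,fy=4.4,interpolation=2));cv2.imwrite('pics/ct.png',cv2.resize(b,None,fx=4.5,fy=4.5,interpolation=2))
E
```

```text
(no output)
```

View pics/cs.png

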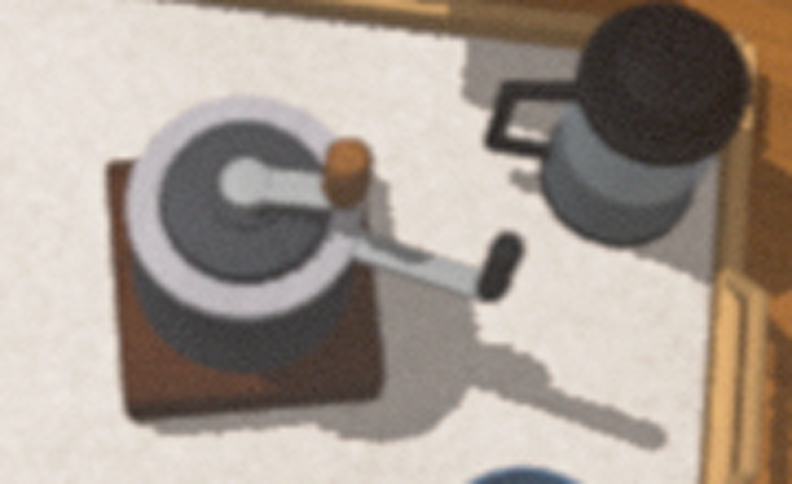

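View pics/ct.png

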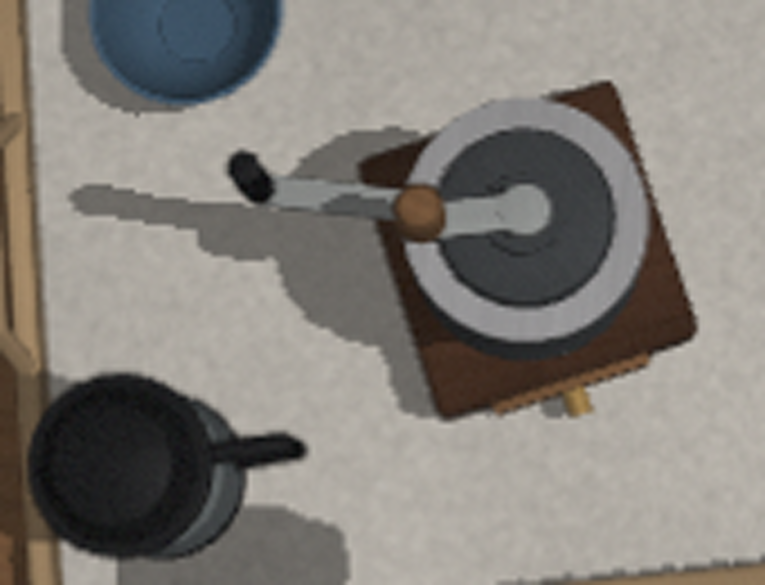

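Run:
```python
from h import *
def big(mask,x0,y0,x1,y1):
    m=np.zeros_like(mask);m[y0:y1,x0:x1]=mask[y0:y1,x0:x1]
    n,l,s,c=cv2.connectedComponentsWithStats(m); i=1+np.argmax(s[1:,4]); return l==i,s[i],c[i]
I={n:cv2.imread(f'pics/{n}0.png') for n in('side','top')}
R={'side':dict(peg=(335,198,355,222),knob=(300,178,318,200),ring=(255,168,320,226)),'top':dict(peg=(196,208,216,230),knob=(234,218,252,238),ring=(236,198,300,262))}
out={}
for n in I:
    hsv=cv2.cvtColor(I[n],cv2.COLOR_BGR2HSV);H,S,V=[hsv[...,i].astype(int) for i in range(3)]
    out[n,'peg']=big((V<60).astype(np.uint8),*R[n]['peg'])[1:]
    out[n,'knob']=big(((S>110)&(V>100)&(H<20)).astype(np.uint8),*R[n]['knob'])[1:]
    print(n,out[n,'peg'],out[n,'knob'])
for k in('peg','knob'):
    p,e=tri(out['side',k][1],out['top',k][1]); print(k,p.round(4),e)
hs=(230+245/4.4-.4,150+182/4.4-.4);ht=(150+526/4.5-.4,180+210/4.5-.4)
print('hub top',tri(hs,ht))
rs=(230+240/4.4-.4,150+207/4.4-.4);rt=(150+526/4.5-.4,180+219/4.5-.4)
print('ring',tri(rs,rt))
# press lid: side centre crop (663,85); top (120,464)
print('lid',tri((230+663/4.4,150+85/4.4),(150+120/4.5,180+464/4.5)))
print('handle tip', [onz('top',(150+303/4.5,180+448/4.5),z).round(3) for z in(.05,.1,.15)])
print('handle outer side',tri((230+507/4.4,150+87/4.4),(150+303/4.5,180+448/4.5)))
print('tray',tri((173,133),(411,297)),tri((388,326),(151,150)))
```

```text
side (array([340, 208,   6,   9,  33], dtype=int32), array([342.3030303 , 212.39393939])) (array([304, 182,  10,  10,  67], dtype=int32), array([308.2238806 , 186.28358209]))
top (array([201, 214,  10,  11,  72], dtype=int32), array([205.33333333, 219.02777778])) (array([239, 222,   8,   8,  51], dtype=int32), array([242.66666667, 225.45098039]))
peg [0.5225 0.1539 0.1858] 0.0023014333870071796
knob [0.5026 0.0679 0.2389] 0.0015551891595982645
hub top (array([0.50869711, 0.01883255, 0.19355182]), np.float64(0.0003260592516081462))
ring (array([0.50948527, 0.01797279, 0.1581292 ]), np.float64(0.0027099323146323423))
lid (array([0.38014719, 0.21949239, 0.14674543]), np.float64(0.0010950551264539753))
handle tip [array([0.395, 0.137, 0.05 ]), array([0.393, 0.132, 0.1  ]), array([0.391, 0.127, 0.15 ])]
handle outer side (array([0.39173154, 0.1346627 , 0.12094384]), np.float64(0.01030686563713756))
tray (array([ 0.36141624, -0.34020006,  0.02551828]), np.float64(0.010223741200510143)) (array([0.71886628, 0.32260989, 0.04565742]), np.float64(0.0007095655300808451))
```

```bash
cat > plan.py <<'E'
import numpy as np,json
from scipy.spatial.transform import Rotation as Rn, Slerp
RT=np.array([[0,0,1.],[-1,0,0],[0,-1,0]])
def plan(p,R,pts,Rt,hand,turn=True):
    """pts list of xyz targets per row (len mult of 5); print rows"""
    n=len(pts); w=(Rn.from_matrix(R).inv()*Rn.from_matrix(Rt)).as_rotvec(degrees=True)
    p=np.array(p);Rc=Rn.from_matrix(R); rows=[]
    for i,t in enumerate(pts):
        d=np.round(Rc.inv().apply(np.array(t)-p)*100,2); p=p+Rc.apply(d/100)
        r=dict(hand=hand,dx=d[0],dy=d[1],dz=d[2])
        if turn:
            w=(Rc.inv()*Rn.from_matrix(Rt)).as_rotvec(degrees=True); a=np.round(w/(n-i),2)
            r.update(ax=a[0],ay=a[1],az=a[2]); Rc=Rc*Rn.from_rotvec(a,degrees=True)
        rows.append({k:float(v) for k,v in r.items()})
    for i in range(0,n,5): print(json.dumps(rows[i:i+5]))
    print('end',p.round(4))
E
python3 - <<'E'
from h import *; from plan import *
s=status.observe(); p=s['position'];T=np.array([.503,.068,.285])
pts=[p+(T-p)*(i+1)/20 for i in range(20)]
plan(p,s['tool_rot'],pts,RT,1)
E
```

```text
[{"hand": 1.0, "dx": -2.48, "dy": -0.27, "dz": -2.23, "ax": 0.0, "ay": -3.53, "az": -0.0}, {"hand": 1.0, "dx": -2.62, "dy": -0.27, "dz": -2.08, "ax": 0.0, "ay": -3.53, "az": -0.0}, {"hand": 1.0, "dx": -2.74, "dy": -0.26, "dz": -1.9, "ax": 0.0, "ay": -3.53, "az": -0.0}, {"hand": 1.0, "dx": -2.85, "dy": -0.27, "dz": -1.74, "ax": 0.0, "ay": -3.53, "az": -0.0}, {"hand": 1.0, "dx": -2.96, "dy": -0.27, "dz": -1.56, "ax": 0.0, "ay": -3.53, "az": -0.0}]
[{"hand": 1.0, "dx": -3.04, "dy": -0.27, "dz": -1.37, "ax": 0.0, "ay": -3.53, "az": -0.0}, {"hand": 1.0, "dx": -3.12, "dy": -0.26, "dz": -1.19, "ax": 0.0, "ay": -3.53, "az": -0.0}, {"hand": 1.0, "dx": -3.19, "dy": -0.27, "dz": -0.98, "ax": 0.0, "ay": -3.52, "az": -0.0}, {"hand": 1.0, "dx": -3.25, "dy": -0.27, "dz": -0.79, "ax": 0.0, "ay": -3.53, "az": -0.0}, {"hand": 1.0, "dx": -3.29, "dy": -0.27, "dz": -0.59, "ax": 0.0, "ay": -3.52, "az": -0.0}]
[{"hand": 1.0, "dx": -3.31, "dy": -0.26, "dz": -0.39, "ax": 0.0, "ay": -3.53, "az": -0.01}, {"hand": 1.0, "dx": -3.34, "dy": -0.27, "dz": -0.18, "ax": 0.0, "ay": -3.52, "az": -0.0}, {"hand": 1.0, "dx": -3.34, "dy": -0.27, "dz": 0.02, "ax": 0.0, "ay": -3.53, "az": -0.01}, {"hand": 1.0, "dx": -3.33, "dy": -0.27, "dz": 0.23, "ax": 0.0, "ay": -3.52, "az": -0.01}, {"hand": 1.0, "dx": -3.31, "dy": -0.27, "dz": 0.43, "ax": 0.0, "ay": -3.53, "az": -0.0}]
[{"hand": 1.0, "dx": -3.28, "dy": -0.27, "dz": 0.64, "ax": 0.0, "ay": -3.52, "az": -0.01}, {"hand": 1.0, "dx": -3.23, "dy": -0.27, "dz": 0.83, "ax": 0.01, "ay": -3.53, "az": -0.0}, {"hand": 1.0, "dx": -3.18, "dy": -0.27, "dz": 1.04, "ax": 0.0, "ay": -3.52, "az": -0.01}, {"hand": 1.0, "dx": -3.1, "dy": -0.27, "dz": 1.22, "ax": 0.01, "ay": -3.53, "az": -0.0}, {"hand": 1.0, "dx": -3.03, "dy": -0.27, "dz": 1.42, "ax": 0.0, "ay": -3.52, "az": -0.01}]
end [0.503 0.068 0.285]
```

jog_arm:
  rows:
    - {"hand": 1,"dx": -2.5,"dy": -0.3,"dz": -2.2,"ay": -3.5}
    - {"hand": 1,"dx": -2.6,"dy": -0.3,"dz": -2.1,"ay": -3.5}
    - {"hand": 1,"dx": -2.7,"dy": -0.3,"dz": -1.9,"ay": -3.5}
    - {"hand": 1,"dx": -2.8,"dy": -0.3,"dz": -1.7,"ay": -3.5}
    - {"hand": 1,"dx": -3.0,"dy": -0.3,"dz": -1.6,"ay": -3.5}

```text
invalid input at $.rows[0]: expected keys hand, dx, dy, dz, ax, ay, az
```

jog_arm:
  rows:
    - {"hand": 1,"dx": -2.5,"dy": -0.3,"dz": -2.2,"ax": 0,"ay": -3.5,"az": 0}
    - {"hand": 1,"dx": -2.6,"dy": -0.3,"dz": -2.1,"ax": 0,"ay": -3.5,"az": 0}
    - {"hand": 1,"dx": -2.7,"dy": -0.3,"dz": -1.9,"ax": 0,"ay": -3.5,"az": 0}
    - {"hand": 1,"dx": -2.8,"dy": -0.3,"dz": -1.7,"ax": 0,"ay": -3.5,"az": 0}
    - {"hand": 1,"dx": -3.0,"dy": -0.3,"dz": -1.6,"ax": 0,"ay": -3.5,"az": 0}

```text
time_s: 0.57
position: [0.2633, -0.3709, 0.2462]
tool_rot: [[-0.797, -0.0, 0.603], [-0.603, 0.0, -0.797], [-0.0, -1.0, -0.0]]
ft_force: [1.0, -0.1, -0.3]
grip_width: 0.0852
```

jog_arm:
  rows:
    - {"hand": 1,"dx": -3.0,"dy": -0.3,"dz": -1.4,"ax": 0,"ay": -3.5,"az": 0}
    - {"hand": 1,"dx": -3.1,"dy": -0.3,"dz": -1.2,"ax": 0,"ay": -3.5,"az": 0}
    - {"hand": 1,"dx": -3.2,"dy": -0.3,"dz": -1.0,"ax": 0,"ay": -3.5,"az": 0}
    - {"hand": 1,"dx": -3.2,"dy": -0.3,"dz": -0.8,"ax": 0,"ay": -3.5,"az": 0}
    - {"hand": 1,"dx": -3.3,"dy": -0.3,"dz": -0.6,"ax": 0,"ay": -3.5,"az": 0}

```text
time_s: 0.98
position: [0.3426, -0.2245, 0.2614]
tool_rot: [[-0.579, -0.0, 0.815], [-0.815, 0.0, -0.579], [-0.0, -1.0, -0.0]]
ft_force: [0.4, -0.5, -0.1]
grip_width: 0.0855
```

jog_arm:
  rows:
    - {"hand": 1,"dx": -3.3,"dy": -0.3,"dz": -0.4,"ax": 0,"ay": -3.5,"az": 0}
    - {"hand": 1,"dx": -3.3,"dy": -0.3,"dz": -0.2,"ax": 0,"ay": -3.5,"az": 0}
    - {"hand": 1,"dx": -3.3,"dy": -0.3,"dz": 0,"ax": 0,"ay": -3.5,"az": 0}
    - {"hand": 1,"dx": -3.3,"dy": -0.3,"dz": 0.2,"ax": 0,"ay": -3.5,"az": 0}
    - {"hand": 1,"dx": -3.3,"dy": -0.3,"dz": 0.4,"ax": 0,"ay": -3.5,"az": 0}

```text
time_s: 1.4
position: [0.4217, -0.0789, 0.2765]
tool_rot: [[-0.307, -0.0, 0.952], [-0.952, -0.0, -0.307], [0.0, -1.0, -0.0]]
ft_force: [-0.2, -0.9, -0.1]
grip_width: 0.0855
```

Run:
```python
from h import *; from plan import *
s=status.observe(); p=s['position'];print(p,s['ft_force'])
im=imaging.get_image('wrist'); cv2.imwrite('pics/w1.png',im[:,:,::-1])
T=np.array([.503,.068,.285])
pts=[p+(T-p)*(i+1)/5 for i in range(5)]
plan(p,s['tool_rot'],pts,RT,1)
```

```text
[ 0.42170187 -0.07887606  0.27645973] [-0.18254125 -0.92762936 -0.11456691]
[{"hand": 1.0, "dx": -3.29, "dy": -0.17, "dz": 0.65, "ax": 0.0, "ay": -3.57, "az": 0.0}, {"hand": 1.0, "dx": -3.25, "dy": -0.17, "dz": 0.85, "ax": 0.0, "ay": -3.57, "az": 0.0}, {"hand": 1.0, "dx": -3.19, "dy": -0.17, "dz": 1.05, "ax": 0.0, "ay": -3.57, "az": 0.0}, {"hand": 1.0, "dx": -3.12, "dy": -0.17, "dz": 1.25, "ax": 0.0, "ay": -3.57, "az": 0.0}, {"hand": 1.0, "dx": -3.03, "dy": -0.17, "dz": 1.44, "ax": 0.0, "ay": -3.58, "az": 0.0}]
end [0.503 0.068 0.285]
```

View pics/w1.png

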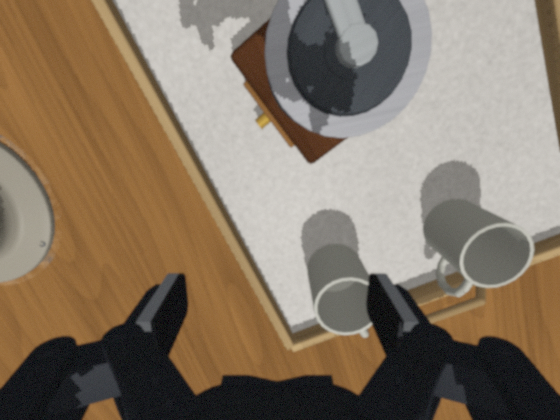

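The wrist view shows the hub at about (358,45) and the two mugs well below, so the path is clear.

jog_arm:
  rows:
    - {"hand": 1,"dx": -3.2,"dy": -0.2,"dz": 0.6,"ax": 0,"ay": -3.5,"az": 0}
    - {"hand": 1,"dx": -3.2,"dy": -0.2,"dz": 0.8,"ax": 0,"ay": -3.5,"az": 0}
    - {"hand": 1,"dx": -3.1,"dy": -0.2,"dz": 1.0,"ax": 0,"ay": -3.5,"az": 0}
    - {"hand": 1,"dx": -3.1,"dy": -0.2,"dz": 1.2,"ax": 0,"ay": -3.5,"az": 0}
    - {"hand": 1,"dx": -3.0,"dy": -0.1,"dz": 1.4,"ax": 0,"ay": -3.5,"az": 0}

```text
time_s: 1.87
position: [0.501, 0.0652, 0.2854]
tool_rot: [[-0.006, 0.0, 1.0], [-1.0, -0.0, -0.006], [0.0, -1.0, 0.0]]
ft_force: [0.6, -0.7, -0.0]
grip_width: 0.0853
```

Run:
```python
from h import *; from plan import *
import time
im=imaging.get_image('wrist')
s=status.observe(); p=s['position'];print(p,s['ft_force'],s['time_s'])
im=imaging.get_image('wrist'); cv2.imwrite('pics/w2.png',im[:,:,::-1])
for n in('side','top'):
    cv2.imwrite(f'pics/{n}2.png',imaging.get_image(n)[:,:,::-1])
print(s['tool_rot'].round(4))
```

```text
[0.50269583 0.06903107 0.28509427] [-2.44701127  1.72966918 -2.95565377] 1.9167
[[ 6.0e-04  7.0e-04  1.0e+00]
 [-1.0e+00  2.2e-03  6.0e-04]
 [-2.2e-03 -1.0e+00  7.0e-04]]
```

View pics/w2.png

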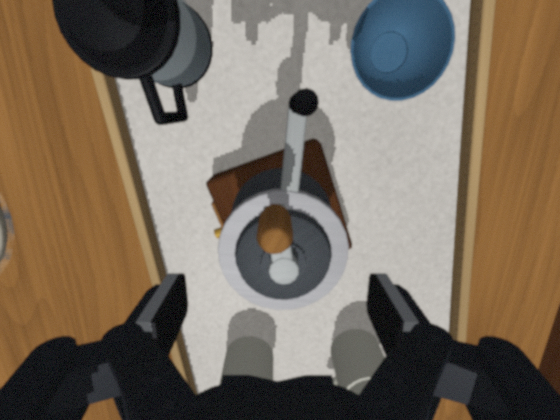

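The wrist view shows the hub top at (284,271), the knob from (273,222) to (275,240), the peg top at (304,101), the press lid at (115,30) and its handle end at (172,117).

```bash
cat >> h.py <<'E'
def wonz(uv,z,p,R):
    m=imaging.camera_model('wrist');T=m['tool_from_camera']
    q=cv2.undistortPoints(np.array([[uv]],float),m['K'],m['distortion'])[0,0]
    o=R@T[:3,3]+p;v=R@T[:3,:3]@np.array([q[0],q[1],1.]); return o+v*(z-o[2])/v[2]
E
python3 - <<'E'
from h import *
s=status.observe();p=np.array([.5027,.0690,.2851]);R=s['tool_rot'];print(s['position'],s['time_s'],s['ft_force'])
im=cv2.imread('pics/w2.png')
hsv=cv2.cvtColor(im,cv2.COLOR_BGR2HSV)
m=cv2.inRange(hsv,(5,110,90),(22,255,255));m[:200]=0;m[262:]=0;m[:,:252]=0;m[:,298:]=0
x,y,w,h=cv2.boundingRect(m);print('knob box',x,y,w,h)
for n,uv,z in[('hub',(284,271),.193),('collar',(283.5,249),.161),('knobmid',(x+w/2-.5,y+h/2-.5),.219),('peg',(303.5,101.5),.225),('lid',(116,30),.18),('handle in',(172,117),.16),('handle in',(172,117),.12)]:
    print(n,wonz(uv,z,p,R).round(4))
E
```

```text
[0.50039597 0.063983   0.28484561] 2.0667 [-0.03583261 -0.46234721 -0.0786094 ]
knob box 259 227 32 26
hub [0.5081 0.0198 0.193 ]
collar [0.5083 0.025  0.161 ]
knobmid [0.5008 0.0601 0.219 ]
peg [0.5196 0.1539 0.225 ]
lid [0.3923 0.202  0.18  ]
handle in [0.4177 0.1437 0.16  ]
handle in [0.4049 0.1425 0.12  ]
```

jog_arm:
  rows:
    - {"hand": 1,"dx": -0.4,"dy": 1.5,"dz": 0.2,"ax": 0,"ay": 0,"az": 0}
    - {"hand": 1,"dx": 0,"dy": 1.6,"dz": 0,"ax": 0,"ay": 0,"az": 0}
    - {"hand": 1,"dx": 0,"dy": 1.6,"dz": 0,"ax": 0,"ay": 0,"az": 0}
    - {"hand": 1,"dx": 0,"dy": 1.6,"dz": 0,"ax": 0,"ay": 0,"az": 0}
    - {"hand": 1,"dx": 0,"dy": 1.6,"dz": 0,"ax": 0,"ay": 0,"az": 0}

```text
time_s: 2.48
position: [0.502, 0.0663, 0.2057]
tool_rot: [[-0.012, -0.0, 1.0], [-1.0, -0.0, -0.012], [0.0, -1.0, -0.0]]
ft_force: [-0.5, -0.1, -0.2]
grip_width: 0.0855
```

jog_arm:
  rows:
    - {"hand": 0.6,"dx": 0,"dy": 0,"dz": 0,"ax": 0,"ay": 0,"az": 0}
    - {"hand": 0.6,"dx": 0,"dy": 0,"dz": 0,"ax": 0,"ay": 0,"az": 0}
    - {"hand": 0.6,"dx": 0,"dy": 0,"dz": 0,"ax": 0,"ay": 0,"az": 0}
    - {"hand": 0.6,"dx": 0,"dy": 0,"dz": 0,"ax": 0,"ay": 0,"az": 0}
    - {"hand": 0.6,"dx": 0,"dy": 0,"dz": 0,"ax": 0,"ay": 0,"az": 0}
  newtons: 40

```text
time_s: 2.9
position: [0.5028, 0.0674, 0.2072]
tool_rot: [[-0.01, 0.002, 1.0], [-1.0, -0.0, -0.01], [0.0, -1.0, 0.002]]
ft_force: [-0.6, 1.0, 0.0]
grip_width: 0.051
```

Run:
```python
from h import *
s=status.observe();print(s['position'],s['time_s'],s['ft_force'],s['grip_width'])
cv2.imwrite('pics/w3.png',imaging.get_image('wrist')[:,:,::-1])
```

```text
[0.5028465  0.06738486 0.20724836] 2.9 [-0.62699442  0.9616646   0.00941892] 0.05097744504992007
```

View pics/w3.png

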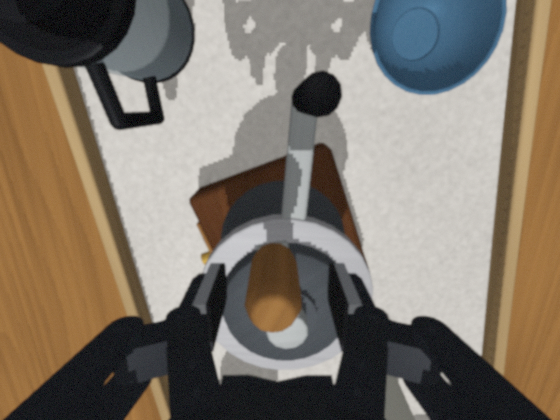

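The knob is between the fingers, with its top at about (272,312). I'll check its y position against the pads.

Run:
```python
from h import *
s=status.observe();p=s['position'];R=s['tool_rot'];print(p)
im=cv2.imread('pics/w3.png');hsv=cv2.cvtColor(im,cv2.COLOR_BGR2HSV)
m=cv2.inRange(hsv,(5,110,80),(22,255,255));m[:235]=0;m[345:]=0;m[:,:235]=0;m[:,310:]=0
print(cv2.boundingRect(m))
for uv,z in[((272,306),.243),((272,310),.243),((287,333),.193),((323,92),.225)]: print(uv,wonz(uv,z,p,R).round(4))
```

```text
[0.50274833 0.06744734 0.20705872]
(246, 244, 55, 87)
(272, 306) [0.5008 0.0744 0.243 ]
(272, 310) [0.5008 0.0725 0.243 ]
(287, 333) [0.5084 0.0198 0.193 ]
(323, 92) [0.5207 0.1547 0.225 ]
```

jog_arm:
  rows:
    - {"hand": 0,"dx": -0.1,"dy": 0,"dz": -0.1,"ax": 0,"ay": 0,"az": 0}
    - {"hand": 0,"dx": 0,"dy": 0,"dz": 0,"ax": 0,"ay": 0,"az": 0}
    - {"hand": 0,"dx": 0,"dy": 0,"dz": 0,"ax": 0,"ay": 0,"az": 0}
    - {"hand": 0,"dx": 0,"dy": 0,"dz": 0,"ax": 0,"ay": 0,"az": 0}
    - {"hand": 0,"dx": 0,"dy": 0,"dz": 0,"ax": 0,"ay": 0,"az": 0}
  newtons: 50

```text
time_s: 3.37
position: [0.5016, 0.0687, 0.2067]
tool_rot: [[-0.009, 0.001, 1.0], [-1.0, 0.0, -0.009], [-0.0, -1.0, 0.001]]
ft_force: [-0.6, 0.5, 4.2]
grip_width: 0.0235
```

jog_arm:
  rows:
    - {"hand": 0,"dx": 0,"dy": 0,"dz": 0,"ax": 0,"ay": 0,"az": 0}
    - {"hand": 0,"dx": 0,"dy": 0,"dz": 0,"ax": 0,"ay": 0,"az": 0}
    - {"hand": 0,"dx": 0,"dy": 0,"dz": 0,"ax": 0,"ay": 0,"az": 0}
    - {"hand": 0,"dx": 0,"dy": 0,"dz": 0,"ax": 0,"ay": 0,"az": 0}
    - {"hand": 0,"dx": 0,"dy": 0,"dz": 0,"ax": 0,"ay": 0,"az": 0}

```text
time_s: 3.78
position: [0.5017, 0.0687, 0.2067]
tool_rot: [[-0.009, 0.001, 1.0], [-1.0, 0.0, -0.009], [-0.0, -1.0, 0.001]]
ft_force: [-1.2, 1.2, 5.0]
grip_width: 0.0235
```

Run:
```python
from h import *
s=status.observe();print(s)
cv2.imwrite('pics/w4.png',imaging.get_image('wrist')[:,:,::-1])
```

```text
{'time_s': 3.7833, 'q': array([-5.62502947e+00,  1.86007525e+01,  8.36267601e+01,  1.60011263e-02,
        7.77338335e+01, -5.10346383e+00]), 'qvel': array([ 0.01113397, -0.01961276,  0.0199185 , -0.07184622, -0.13244384,
        0.06796706]), 'joint_efforts': array([-7.52712954e-01, -3.78319788e+01, -2.08236605e+01, -2.95018936e-01,
       -3.55802681e-01,  9.18810201e-05]), 'position': array([0.50167283, 0.06872843, 0.20668348]), 'tool_rot': array([[-9.16207579e-03,  6.98147825e-04,  9.99957784e-01],
       [-9.99958005e-01,  2.05455405e-04, -9.16222126e-03],
       [-2.11843317e-04, -9.99999735e-01,  6.96236108e-04]]), 'ft_force': array([-1.21446783,  1.22026681,  4.98536431]), 'wrist_torque': array([ 0.25748069,  0.19544925, -0.02155775]), 'grip_width': 0.023463443932760824}
```

View pics/w4.png

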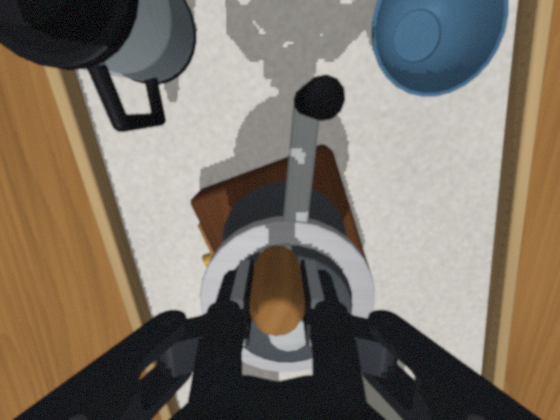

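```bash
cat > arc.py <<'E'
import sys,json,numpy as np
from plan import *
# usage: arc.py cx cy px py r th0 list of dth... ; prints rows (from commanded px,py)
R=np.array([[-.0092,0,1],[-1,0,-.0092],[0,-1,0]])
def arc(c,p,r,th0,dths):
    th=th0+np.cumsum(dths);pts=[np.array([c[0]+r*np.cos(np.radians(t)),c[1]+r*np.sin(np.radians(t)),0]) for t in th]
    p=np.array([p[0],p[1],0.]);out=[]
    for t in pts:
        d=np.round(R.T@(t-p)*100,2);p=p+R@(d/100);out.append((float(d[0]),float(d[2])))
    for i in range(0,len(out),5): print(round(float(th[min(i+4,len(th)-1)]),1),'dx:',[o[0] for o in out[i:i+5]],'dz:',[o[1] for o in out[i:i+5]])
    print('end',p[:2].round(5),'th',th[-1])
E
python3 - <<'E'
from arc import *
c=(.5085,.0190);p=(.5017,.0687)
th=np.degrees(np.arctan2(p[1]-c[1],p[0]-c[0]));print(th)
arc(c,p,.05,th,[-4]*5+[-5]*15)
E
```

```text
97.79088687300609
77.8 dx: [-0.02, -0.02, 0.01, 0.04, 0.06] dz: [0.35, 0.35, 0.35, 0.34, 0.35]
52.8 dx: [0.1, 0.15, 0.18, 0.21, 0.24] dz: [0.42, 0.41, 0.4, 0.38, 0.36]
27.8 dx: [0.28, 0.3, 0.33, 0.36, 0.37] dz: [0.34, 0.31, 0.29, 0.25, 0.23]
2.8 dx: [0.39, 0.41, 0.42, 0.43, 0.43] dz: [0.19, 0.15, 0.12, 0.08, 0.05]
end [0.55847 0.02147] th 2.7908868730060874
```

jog_arm:
  rows:
    - {"hand": 0,"dx": -0.02,"dy": 0,"dz": 0.35,"ax": 0,"ay": 0,"az": 0}
    - {"hand": 0,"dx": -0.02,"dy": 0,"dz": 0.35,"ax": 0,"ay": 0,"az": 0}
    - {"hand": 0,"dx": 0.01,"dy": 0,"dz": 0.35,"ax": 0,"ay": 0,"az": 0}
    - {"hand": 0,"dx": 0.04,"dy": 0,"dz": 0.34,"ax": 0,"ay": 0,"az": 0}
    - {"hand": 0,"dx": 0.06,"dy": 0,"dz": 0.35,"ax": 0,"ay": 0,"az": 0}

```text
time_s: 4.25
position: [0.5191, 0.0681, 0.2067]
tool_rot: [[-0.009, 0.0, 1.0], [-1.0, 0.001, -0.009], [-0.001, -1.0, 0.0]]
ft_force: [-1.1, 1.4, 5.6]
grip_width: 0.0234
```

jog_arm:
  rows:
    - {"hand": 0,"dx": 0.1,"dy": 0,"dz": 0.42,"ax": 0,"ay": 0,"az": 0}
    - {"hand": 0,"dx": 0.15,"dy": 0,"dz": 0.41,"ax": 0,"ay": 0,"az": 0}
    - {"hand": 0,"dx": 0.18,"dy": 0,"dz": 0.4,"ax": 0,"ay": 0,"az": 0}
    - {"hand": 0,"dx": 0.21,"dy": 0,"dz": 0.38,"ax": 0,"ay": 0,"az": 0}
    - {"hand": 0,"dx": 0.24,"dy": 0,"dz": 0.36,"ax": 0,"ay": 0,"az": 0}

```text
time_s: 4.67
position: [0.5388, 0.059, 0.2067]
tool_rot: [[-0.009, 0.001, 1.0], [-1.0, 0.0, -0.009], [-0.0, -1.0, 0.001]]
ft_force: [-1.3, 2.2, 5.7]
grip_width: 0.0234
```

jog_arm:
  rows:
    - {"hand": 0,"dx": 0.28,"dy": 0,"dz": 0.34,"ax": 0,"ay": 0,"az": 0}
    - {"hand": 0,"dx": 0.3,"dy": 0,"dz": 0.31,"ax": 0,"ay": 0,"az": 0}
    - {"hand": 0,"dx": 0.33,"dy": 0,"dz": 0.29,"ax": 0,"ay": 0,"az": 0}
    - {"hand": 0,"dx": 0.36,"dy": 0,"dz": 0.25,"ax": 0,"ay": 0,"az": 0}
    - {"hand": 0,"dx": 0.37,"dy": 0,"dz": 0.23,"ax": 0,"ay": 0,"az": 0}

```text
time_s: 5.08
position: [0.5529, 0.0423, 0.2067]
tool_rot: [[-0.009, 0.001, 1.0], [-1.0, 0.0, -0.009], [-0.0, -1.0, 0.001]]
ft_force: [-1.4, 1.6, 5.4]
grip_width: 0.023
```

jog_arm:
  rows:
    - {"hand": 0,"dx": 0.39,"dy": 0,"dz": 0.19,"ax": 0,"ay": 0,"az": 0}
    - {"hand": 0,"dx": 0.41,"dy": 0,"dz": 0.15,"ax": 0,"ay": 0,"az": 0}
    - {"hand": 0,"dx": 0.42,"dy": 0,"dz": 0.12,"ax": 0,"ay": 0,"az": 0}
    - {"hand": 0,"dx": 0.43,"dy": 0,"dz": 0.08,"ax": 0,"ay": 0,"az": 0}
    - {"hand": 0,"dx": 0.43,"dy": 0,"dz": 0.05,"ax": 0,"ay": 0,"az": 0}

```text
time_s: 5.5
position: [0.5585, 0.0214, 0.2067]
tool_rot: [[-0.009, 0.001, 1.0], [-1.0, 0.0, -0.009], [-0.0, -1.0, 0.001]]
ft_force: [-2.3, 3.5, 5.6]
grip_width: 0.0237
```

Run:
```python
from h import *; from arc import *
s=status.observe();print(s['position'],s['ft_force'],s['wrist_torque'])
from scipy.optimize import least_squares
P=np.array([[.5017,.0687],[.5191,.0681],[.5388,.059],s['position'][:2]])
print([np.hypot(*(q-np.array([.5085,.019]))) for q in P])
arc((.5085,.0190),(.55847,.02147),.05,2.79,[-1.4]*50)
```

```text
[0.55852575 0.02143431 0.2066742 ] [-2.345096    3.53335848  5.57643817] [ 0.34167394  0.27586376 -0.02744208]
[np.float64(0.050163034198501176), np.float64(0.05023116562454031), np.float64(0.05018057393055603), np.float64(0.05008494524889098)]
-4.2 dx: [0.13, 0.12, 0.12, 0.12, 0.12] dz: [0.0, 0.01, -0.01, 0.0, -0.0]
-11.2 dx: [0.13, 0.12, 0.12, 0.12, 0.12] dz: [-0.01, -0.02, -0.01, -0.02, -0.02]
-18.2 dx: [0.12, 0.12, 0.12, 0.11, 0.12] dz: [-0.03, -0.02, -0.03, -0.04, -0.03]
-25.2 dx: [0.12, 0.11, 0.12, 0.11, 0.11] dz: [-0.04, -0.04, -0.04, -0.05, -0.05]
-32.2 dx: [0.11, 0.11, 0.11, 0.1, 0.11] dz: [-0.05, -0.06, -0.06, -0.06, -0.06]
-39.2 dx: [0.1, 0.1, 0.1, 0.1, 0.1] dz: [-0.07, -0.06, -0.07, -0.08, -0.07]
-46.2 dx: [0.09, 0.09, 0.1, 0.08, 0.09] dz: [-0.08, -0.08, -0.08, -0.08, -0.09]
-53.2 dx: [0.08, 0.09, 0.08, 0.07, 0.08] dz: [-0.09, -0.09, -0.09, -0.1, -0.09]
-60.2 dx: [0.07, 0.07, 0.07, 0.07, 0.06] dz: [-0.1, -0.1, -0.1, -0.11, -0.1]
-67.2 dx: [0.06, 0.06, 0.05, 0.05, 0.05] dz: [-0.11, -0.1, -0.11, -0.11, -0.12]
end [ 0.52782 -0.02705] th -67.20999999999998
```

Run:
```python
from h import *; from arc import *
arc((.5085,.0190),(.55847,.02147),.05,2.79,[-4.4]*5+[-1.4]*50)
```

```text
-19.2 dx: [0.39, 0.38, 0.38, 0.38, 0.36] dz: [0.0, -0.02, -0.05, -0.08, -0.11]
-26.2 dx: [0.12, 0.11, 0.12, 0.11, 0.11] dz: [-0.04, -0.04, -0.05, -0.05, -0.05]
-33.2 dx: [0.11, 0.11, 0.1, 0.11, 0.1] dz: [-0.05, -0.06, -0.06, -0.06, -0.07]
-40.2 dx: [0.1, 0.11, 0.09, 0.1, 0.1] dz: [-0.06, -0.07, -0.08, -0.07, -0.08]
-47.2 dx: [0.09, 0.09, 0.09, 0.09, 0.08] dz: [-0.08, -0.08, -0.08, -0.09, -0.08]
-54.2 dx: [0.08, 0.08, 0.08, 0.08, 0.07] dz: [-0.09, -0.1, -0.09, -0.1, -0.09]
-61.2 dx: [0.07, 0.07, 0.07, 0.06, 0.06] dz: [-0.1, -0.1, -0.11, -0.1, -0.11]
-68.2 dx: [0.06, 0.06, 0.05, 0.05, 0.05] dz: [-0.1, -0.11, -0.11, -0.11, -0.12]
-75.2 dx: [0.04, 0.05, 0.03, 0.04, 0.04] dz: [-0.11, -0.11, -0.12, -0.12, -0.11]
-82.2 dx: [0.03, 0.02, 0.03, 0.02, 0.02] dz: [-0.12, -0.12, -0.12, -0.12, -0.12]
-89.2 dx: [0.02, 0.01, 0.01, 0.01, 0.0] dz: [-0.12, -0.12, -0.13, -0.12, -0.12]
end [ 0.50918 -0.03098] th -89.21000000000006
```

jog_arm:
  rows:
    - {"hand": 0,"dx": 0.39,"dy": 0,"dz": 0,"ax": 0,"ay": 0,"az": 0}
    - {"hand": 0,"dx": 0.38,"dy": 0,"dz": -0.02,"ax": 0,"ay": 0,"az": 0}
    - {"hand": 0,"dx": 0.38,"dy": 0,"dz": -0.05,"ax": 0,"ay": 0,"az": 0}
    - {"hand": 0,"dx": 0.38,"dy": 0,"dz": -0.08,"ax": 0,"ay": 0,"az": 0}
    - {"hand": 0,"dx": 0.36,"dy": 0,"dz": -0.11,"ax": 0,"ay": 0,"az": 0}

```text
time_s: 5.92
position: [0.5557, 0.0026, 0.2067]
tool_rot: [[-0.009, 0.001, 1.0], [-1.0, 0.001, -0.009], [-0.001, -1.0, 0.001]]
ft_force: [-1.0, 1.9, 3.8]
grip_width: 0.0237
```

jog_arm:
  rows:
    - {"hand": 0,"dx": 0.12,"dy": 0,"dz": -0.04,"ax": 0,"ay": 0,"az": 0}
    - {"hand": 0,"dx": 0.11,"dy": 0,"dz": -0.04,"ax": 0,"ay": 0,"az": 0}
    - {"hand": 0,"dx": 0.12,"dy": 0,"dz": -0.05,"ax": 0,"ay": 0,"az": 0}
    - {"hand": 0,"dx": 0.11,"dy": 0,"dz": -0.05,"ax": 0,"ay": 0,"az": 0}
    - {"hand": 0,"dx": 0.11,"dy": 0,"dz": -0.05,"ax": 0,"ay": 0,"az": 0}

```text
time_s: 6.33
position: [0.5534, -0.0029, 0.2067]
tool_rot: [[-0.009, 0.001, 1.0], [-1.0, 0.0, -0.009], [-0.0, -1.0, 0.001]]
ft_force: [-0.1, 2.7, 4.4]
grip_width: 0.0235
```

jog_arm:
  rows:
    - {"hand": 0,"dx": 0.11,"dy": 0,"dz": -0.05,"ax": 0,"ay": 0,"az": 0}
    - {"hand": 0,"dx": 0.11,"dy": 0,"dz": -0.06,"ax": 0,"ay": 0,"az": 0}
    - {"hand": 0,"dx": 0.1,"dy": 0,"dz": -0.06,"ax": 0,"ay": 0,"az": 0}
    - {"hand": 0,"dx": 0.11,"dy": 0,"dz": -0.06,"ax": 0,"ay": 0,"az": 0}
    - {"hand": 0,"dx": 0.1,"dy": 0,"dz": -0.07,"ax": 0,"ay": 0,"az": 0}

```text
time_s: 6.75
position: [0.5504, -0.0082, 0.2067]
tool_rot: [[-0.009, 0.001, 1.0], [-1.0, 0.0, -0.009], [-0.0, -1.0, 0.001]]
ft_force: [-0.1, 1.4, 4.8]
grip_width: 0.0235
```

jog_arm:
  rows:
    - {"hand": 0,"dx": 0.1,"dy": 0,"dz": -0.06,"ax": 0,"ay": 0,"az": 0}
    - {"hand": 0,"dx": 0.11,"dy": 0,"dz": -0.07,"ax": 0,"ay": 0,"az": 0}
    - {"hand": 0,"dx": 0.09,"dy": 0,"dz": -0.08,"ax": 0,"ay": 0,"az": 0}
    - {"hand": 0,"dx": 0.1,"dy": 0,"dz": -0.07,"ax": 0,"ay": 0,"az": 0}
    - {"hand": 0,"dx": 0.1,"dy": 0,"dz": -0.08,"ax": 0,"ay": 0,"az": 0}

```text
time_s: 7.17
position: [0.5467, -0.0132, 0.2066]
tool_rot: [[-0.009, 0.001, 1.0], [-1.0, 0.0, -0.009], [-0.0, -1.0, 0.001]]
ft_force: [0.0, 3.3, 5.4]
grip_width: 0.0232
```

jog_arm:
  rows:
    - {"hand": 0,"dx": 0.09,"dy": 0,"dz": -0.08,"ax": 0,"ay": 0,"az": 0}
    - {"hand": 0,"dx": 0.09,"dy": 0,"dz": -0.08,"ax": 0,"ay": 0,"az": 0}
    - {"hand": 0,"dx": 0.09,"dy": 0,"dz": -0.08,"ax": 0,"ay": 0,"az": 0}
    - {"hand": 0,"dx": 0.09,"dy": 0,"dz": -0.09,"ax": 0,"ay": 0,"az": 0}
    - {"hand": 0,"dx": 0.08,"dy": 0,"dz": -0.08,"ax": 0,"ay": 0,"az": 0}

```text
time_s: 7.58
position: [0.5426, -0.0176, 0.2067]
tool_rot: [[-0.009, 0.001, 1.0], [-1.0, 0.0, -0.009], [-0.0, -1.0, 0.001]]
ft_force: [-0.3, 3.3, 5.5]
grip_width: 0.0234
```

jog_arm:
  rows:
    - {"hand": 0,"dx": 0.08,"dy": 0,"dz": -0.09,"ax": 0,"ay": 0,"az": 0}
    - {"hand": 0,"dx": 0.08,"dy": 0,"dz": -0.1,"ax": 0,"ay": 0,"az": 0}
    - {"hand": 0,"dx": 0.08,"dy": 0,"dz": -0.09,"ax": 0,"ay": 0,"az": 0}
    - {"hand": 0,"dx": 0.08,"dy": 0,"dz": -0.1,"ax": 0,"ay": 0,"az": 0}
    - {"hand": 0,"dx": 0.07,"dy": 0,"dz": -0.09,"ax": 0,"ay": 0,"az": 0}

```text
time_s: 8.0
position: [0.5379, -0.0214, 0.2067]
tool_rot: [[-0.009, 0.001, 1.0], [-1.0, 0.0, -0.009], [-0.0, -1.0, 0.001]]
ft_force: [1.2, 2.4, 5.3]
grip_width: 0.0233
```

jog_arm:
  rows:
    - {"hand": 0,"dx": 0.07,"dy": 0,"dz": -0.1,"ax": 0,"ay": 0,"az": 0}
    - {"hand": 0,"dx": 0.07,"dy": 0,"dz": -0.1,"ax": 0,"ay": 0,"az": 0}
    - {"hand": 0,"dx": 0.07,"dy": 0,"dz": -0.11,"ax": 0,"ay": 0,"az": 0}
    - {"hand": 0,"dx": 0.06,"dy": 0,"dz": -0.1,"ax": 0,"ay": 0,"az": 0}
    - {"hand": 0,"dx": 0.06,"dy": 0,"dz": -0.11,"ax": 0,"ay": 0,"az": 0}

```text
time_s: 8.42
position: [0.5328, -0.0247, 0.2067]
tool_rot: [[-0.009, 0.001, 1.0], [-1.0, 0.0, -0.009], [-0.0, -1.0, 0.001]]
ft_force: [0.7, 2.2, 4.9]
grip_width: 0.0236
```

jog_arm:
  rows:
    - {"hand": 0,"dx": 0.06,"dy": 0,"dz": -0.1,"ax": 0,"ay": 0,"az": 0}
    - {"hand": 0,"dx": 0.06,"dy": 0,"dz": -0.11,"ax": 0,"ay": 0,"az": 0}
    - {"hand": 0,"dx": 0.05,"dy": 0,"dz": -0.11,"ax": 0,"ay": 0,"az": 0}
    - {"hand": 0,"dx": 0.05,"dy": 0,"dz": -0.11,"ax": 0,"ay": 0,"az": 0}
    - {"hand": 0,"dx": 0.05,"dy": 0,"dz": -0.12,"ax": 0,"ay": 0,"az": 0}

```text
time_s: 8.83
position: [0.5272, -0.0274, 0.2067]
tool_rot: [[-0.009, 0.001, 1.0], [-1.0, 0.0, -0.009], [-0.0, -1.0, 0.001]]
ft_force: [0.2, 3.2, 5.7]
grip_width: 0.0233
```

jog_arm:
  rows:
    - {"hand": 0,"dx": 0.04,"dy": 0,"dz": -0.11,"ax": 0,"ay": 0,"az": 0}
    - {"hand": 0,"dx": 0.05,"dy": 0,"dz": -0.11,"ax": 0,"ay": 0,"az": 0}
    - {"hand": 0,"dx": 0.03,"dy": 0,"dz": -0.12,"ax": 0,"ay": 0,"az": 0}
    - {"hand": 0,"dx": 0.04,"dy": 0,"dz": -0.12,"ax": 0,"ay": 0,"az": 0}
    - {"hand": 0,"dx": 0.04,"dy": 0,"dz": -0.11,"ax": 0,"ay": 0,"az": 0}

```text
time_s: 9.25
position: [0.5215, -0.0293, 0.2066]
tool_rot: [[-0.009, 0.001, 1.0], [-1.0, 0.0, -0.009], [-0.0, -1.0, 0.001]]
ft_force: [0.9, 2.6, 5.4]
grip_width: 0.0232
```

jog_arm:
  rows:
    - {"hand": 0,"dx": 0.03,"dy": 0,"dz": -0.12,"ax": 0,"ay": 0,"az": 0}
    - {"hand": 0,"dx": 0.02,"dy": 0,"dz": -0.12,"ax": 0,"ay": 0,"az": 0}
    - {"hand": 0,"dx": 0.03,"dy": 0,"dz": -0.12,"ax": 0,"ay": 0,"az": 0}
    - {"hand": 0,"dx": 0.02,"dy": 0,"dz": -0.12,"ax": 0,"ay": 0,"az": 0}
    - {"hand": 0,"dx": 0.02,"dy": 0,"dz": -0.12,"ax": 0,"ay": 0,"az": 0}

```text
time_s: 9.67
position: [0.5156, -0.0305, 0.2066]
tool_rot: [[-0.009, 0.002, 1.0], [-1.0, 0.0, -0.009], [-0.0, -1.0, 0.002]]
ft_force: [1.6, 2.7, 4.5]
grip_width: 0.0235
```

Run:
```python
from arc import *
arc((.5085,.0190),(.5153,-.03054),.05,-82.2,[-1.4]*85)
```

```text
-89.2 dx: [0.02, 0.01, 0.01, 0.01, 0.0] dz: [-0.12, -0.12, -0.13, -0.12, -0.12]
-96.2 dx: [0.0, 0.0, -0.0, -0.01, -0.01] dz: [-0.12, -0.12, -0.13, -0.12, -0.12]
-103.2 dx: [-0.02, -0.01, -0.02, -0.02, -0.03] dz: [-0.12, -0.12, -0.12, -0.12, -0.12]
-110.2 dx: [-0.03, -0.03, -0.03, -0.04, -0.04] dz: [-0.12, -0.12, -0.12, -0.11, -0.12]
-117.2 dx: [-0.04, -0.05, -0.05, -0.05, -0.05] dz: [-0.11, -0.12, -0.11, -0.11, -0.11]
-124.2 dx: [-0.06, -0.05, -0.07, -0.06, -0.07] dz: [-0.11, -0.11, -0.1, -0.11, -0.1]
-131.2 dx: [-0.07, -0.07, -0.07, -0.08, -0.08] dz: [-0.1, -0.1, -0.09, -0.1, -0.09]
-138.2 dx: [-0.08, -0.08, -0.08, -0.09, -0.09] dz: [-0.1, -0.09, -0.08, -0.09, -0.08]
-145.2 dx: [-0.09, -0.1, -0.09, -0.1, -0.1] dz: [-0.08, -0.08, -0.08, -0.07, -0.07]
-152.2 dx: [-0.1, -0.1, -0.1, -0.11, -0.1] dz: [-0.07, -0.07, -0.07, -0.06, -0.06]
-159.2 dx: [-0.11, -0.11, -0.11, -0.12, -0.11] dz: [-0.05, -0.06, -0.05, -0.05, -0.04]
-166.2 dx: [-0.11, -0.12, -0.11, -0.12, -0.12] dz: [-0.05, -0.04, -0.03, -0.04, -0.03]
-173.2 dx: [-0.12, -0.12, -0.12, -0.12, -0.12] dz: [-0.03, -0.02, -0.03, -0.02, -0.01]
-180.2 dx: [-0.12, -0.12, -0.12, -0.13, -0.12] dz: [-0.02, -0.01, -0.01, -0.0, -0.01]
-187.2 dx: [-0.12, -0.12, -0.13, -0.12, -0.12] dz: [0.01, -0.0, 0.01, 0.01, 0.01]
-194.2 dx: [-0.12, -0.12, -0.12, -0.12, -0.12] dz: [0.01, 0.02, 0.02, 0.03, 0.03]
-201.2 dx: [-0.12, -0.12, -0.11, -0.12, -0.11] dz: [0.03, 0.03, 0.04, 0.03, 0.05]
end [0.46192 0.03706] th -201.2000000000002
```

jog_arm:
  rows:
    - {"hand": 0,"dx": 0.02,"dy": 0,"dz": -0.12,"ax": 0,"ay": 0,"az": 0}
    - {"hand": 0,"dx": 0.01,"dy": 0,"dz": -0.12,"ax": 0,"ay": 0,"az": 0}
    - {"hand": 0,"dx": 0.01,"dy": 0,"dz": -0.13,"ax": 0,"ay": 0,"az": 0}
    - {"hand": 0,"dx": 0.01,"dy": 0,"dz": -0.12,"ax": 0,"ay": 0,"az": 0}
    - {"hand": 0,"dx": 0,"dy": 0,"dz": -0.12,"ax": 0,"ay": 0,"az": 0}

```text
time_s: 10.08
position: [0.5095, -0.031, 0.2067]
tool_rot: [[-0.009, 0.002, 1.0], [-1.0, 0.0, -0.009], [-0.0, -1.0, 0.002]]
ft_force: [1.9, 2.7, 5.0]
grip_width: 0.0238
```

jog_arm:
  rows:
    - {"hand": 0,"dx": 0,"dy": 0,"dz": -0.12,"ax": 0,"ay": 0,"az": 0}
    - {"hand": 0,"dx": 0,"dy": 0,"dz": -0.12,"ax": 0,"ay": 0,"az": 0}
    - {"hand": 0,"dx": 0,"dy": 0,"dz": -0.13,"ax": 0,"ay": 0,"az": 0}
    - {"hand": 0,"dx": -0.01,"dy": 0,"dz": -0.12,"ax": 0,"ay": 0,"az": 0}
    - {"hand": 0,"dx": -0.01,"dy": 0,"dz": -0.12,"ax": 0,"ay": 0,"az": 0}

```text
time_s: 10.5
position: [0.5034, -0.0307, 0.2067]
tool_rot: [[-0.009, 0.002, 1.0], [-1.0, 0.0, -0.009], [-0.0, -1.0, 0.002]]
ft_force: [1.7, 3.0, 5.1]
grip_width: 0.0235
```

jog_arm:
  rows:
    - {"hand": 0,"dx": -0.02,"dy": 0,"dz": -0.12,"ax": 0,"ay": 0,"az": 0}
    - {"hand": 0,"dx": -0.01,"dy": 0,"dz": -0.12,"ax": 0,"ay": 0,"az": 0}
    - {"hand": 0,"dx": -0.02,"dy": 0,"dz": -0.12,"ax": 0,"ay": 0,"az": 0}
    - {"hand": 0,"dx": -0.02,"dy": 0,"dz": -0.12,"ax": 0,"ay": 0,"az": 0}
    - {"hand": 0,"dx": -0.03,"dy": 0,"dz": -0.12,"ax": 0,"ay": 0,"az": 0}

```text
time_s: 10.92
position: [0.4974, -0.0298, 0.2066]
tool_rot: [[-0.009, 0.002, 1.0], [-1.0, -0.0, -0.009], [0.0, -1.0, 0.002]]
ft_force: [2.9, 2.7, 5.2]
grip_width: 0.0233
```

jog_arm:
  rows:
    - {"hand": 0,"dx": -0.03,"dy": 0,"dz": -0.12,"ax": 0,"ay": 0,"az": 0}
    - {"hand": 0,"dx": -0.03,"dy": 0,"dz": -0.12,"ax": 0,"ay": 0,"az": 0}
    - {"hand": 0,"dx": -0.03,"dy": 0,"dz": -0.12,"ax": 0,"ay": 0,"az": 0}
    - {"hand": 0,"dx": -0.04,"dy": 0,"dz": -0.11,"ax": 0,"ay": 0,"az": 0}
    - {"hand": 0,"dx": -0.04,"dy": 0,"dz": -0.12,"ax": 0,"ay": 0,"az": 0}

```text
time_s: 11.33
position: [0.4916, -0.0281, 0.2067]
tool_rot: [[-0.009, 0.002, 1.0], [-1.0, -0.0, -0.009], [0.0, -1.0, 0.002]]
ft_force: [3.0, 1.2, 5.3]
grip_width: 0.0234
```

jog_arm:
  rows:
    - {"hand": 0,"dx": -0.04,"dy": 0,"dz": -0.11,"ax": 0,"ay": 0,"az": 0}
    - {"hand": 0,"dx": -0.05,"dy": 0,"dz": -0.12,"ax": 0,"ay": 0,"az": 0}
    - {"hand": 0,"dx": -0.05,"dy": 0,"dz": -0.11,"ax": 0,"ay": 0,"az": 0}
    - {"hand": 0,"dx": -0.05,"dy": 0,"dz": -0.11,"ax": 0,"ay": 0,"az": 0}
    - {"hand": 0,"dx": -0.05,"dy": 0,"dz": -0.11,"ax": 0,"ay": 0,"az": 0}

```text
time_s: 11.75
position: [0.486, -0.0257, 0.2066]
tool_rot: [[-0.009, 0.002, 1.0], [-1.0, -0.0, -0.009], [0.0, -1.0, 0.002]]
ft_force: [2.5, 1.3, 5.4]
grip_width: 0.0234
```

jog_arm:
  rows:
    - {"hand": 0,"dx": -0.06,"dy": 0,"dz": -0.11,"ax": 0,"ay": 0,"az": 0}
    - {"hand": 0,"dx": -0.05,"dy": 0,"dz": -0.11,"ax": 0,"ay": 0,"az": 0}
    - {"hand": 0,"dx": -0.07,"dy": 0,"dz": -0.1,"ax": 0,"ay": 0,"az": 0}
    - {"hand": 0,"dx": -0.06,"dy": 0,"dz": -0.11,"ax": 0,"ay": 0,"az": 0}
    - {"hand": 0,"dx": -0.07,"dy": 0,"dz": -0.1,"ax": 0,"ay": 0,"az": 0}

```text
time_s: 12.17
position: [0.4807, -0.0226, 0.2066]
tool_rot: [[-0.009, 0.002, 1.0], [-1.0, -0.001, -0.009], [0.001, -1.0, 0.002]]
ft_force: [2.8, 0.6, 5.5]
grip_width: 0.0235
```

jog_arm:
  rows:
    - {"hand": 0,"dx": -0.07,"dy": 0,"dz": -0.1,"ax": 0,"ay": 0,"az": 0}
    - {"hand": 0,"dx": -0.07,"dy": 0,"dz": -0.1,"ax": 0,"ay": 0,"az": 0}
    - {"hand": 0,"dx": -0.07,"dy": 0,"dz": -0.09,"ax": 0,"ay": 0,"az": 0}
    - {"hand": 0,"dx": -0.08,"dy": 0,"dz": -0.1,"ax": 0,"ay": 0,"az": 0}
    - {"hand": 0,"dx": -0.08,"dy": 0,"dz": -0.09,"ax": 0,"ay": 0,"az": 0}

```text
time_s: 12.58
position: [0.4759, -0.019, 0.2066]
tool_rot: [[-0.009, 0.002, 1.0], [-1.0, -0.001, -0.009], [0.001, -1.0, 0.002]]
ft_force: [2.3, 0.2, 5.1]
grip_width: 0.0234
```

jog_arm:
  rows:
    - {"hand": 0,"dx": -0.08,"dy": 0,"dz": -0.1,"ax": 0,"ay": 0,"az": 0}
    - {"hand": 0,"dx": -0.08,"dy": 0,"dz": -0.09,"ax": 0,"ay": 0,"az": 0}
    - {"hand": 0,"dx": -0.08,"dy": 0,"dz": -0.08,"ax": 0,"ay": 0,"az": 0}
    - {"hand": 0,"dx": -0.09,"dy": 0,"dz": -0.09,"ax": 0,"ay": 0,"az": 0}
    - {"hand": 0,"dx": -0.09,"dy": 0,"dz": -0.08,"ax": 0,"ay": 0,"az": 0}

```text
time_s: 13.0
position: [0.4716, -0.0148, 0.2066]
tool_rot: [[-0.009, 0.002, 1.0], [-1.0, -0.001, -0.009], [0.001, -1.0, 0.002]]
ft_force: [2.3, 0.0, 6.0]
grip_width: 0.0235
```

jog_arm:
  rows:
    - {"hand": 0,"dx": -0.09,"dy": 0,"dz": -0.08,"ax": 0,"ay": 0,"az": 0}
    - {"hand": 0,"dx": -0.1,"dy": 0,"dz": -0.08,"ax": 0,"ay": 0,"az": 0}
    - {"hand": 0,"dx": -0.09,"dy": 0,"dz": -0.08,"ax": 0,"ay": 0,"az": 0}
    - {"hand": 0,"dx": -0.1,"dy": 0,"dz": -0.07,"ax": 0,"ay": 0,"az": 0}
    - {"hand": 0,"dx": -0.1,"dy": 0,"dz": -0.07,"ax": 0,"ay": 0,"az": 0}

```text
time_s: 13.42
position: [0.468, -0.0103, 0.2066]
tool_rot: [[-0.009, 0.002, 1.0], [-1.0, -0.002, -0.009], [0.002, -1.0, 0.002]]
ft_force: [4.5, -4.1, 4.2]
grip_width: 0.0239
```

Contact: the tangential resistance rose from about 2 N to about 5.9 N. I'll probe gently to fit the onset.

Run:
```python
from h import *; from arc import *
for i in range(4):
    s=status.observe();p=s['position'];th=np.arctan2(p[1]-.019,p[0]-.5085);f=s['ft_force']
    print(np.degrees(th),np.hypot(p[1]-.019,p[0]-.5085),-np.sin(th)*f[0]+np.cos(th)*f[1],np.cos(th)*f[0]+np.sin(th)*f[1],f)
    if i<3: imaging.get_image('top')
arc((.5085,.0190),(.46748,-.0096),.05,-145.2,[-.5]*10)
```

```text
-144.14950292167865 0.050005626942938974 5.961955758069459 -1.1873128623830866 [ 4.45412618 -4.13707484  4.23500361]
-144.3331177233251 0.05003123749375585 5.733764149895986 -0.943755847687 [ 4.10992249 -4.10795126  4.23738455]
-144.25574616295148 0.04998977080398805 4.504870307226071 -1.4523689124821753 [ 3.81039221 -2.80787164  3.69943496]
-144.22216407135429 0.05001041301820443 4.840408454837382 -1.5611269900961462 [ 4.09644197 -3.01427183  5.16290843]
-147.7 dx: [-0.04, -0.04, -0.03, -0.04, -0.04] dz: [-0.03, -0.02, -0.03, -0.02, -0.03]
-150.2 dx: [-0.03, -0.04, -0.04, -0.04, -0.03] dz: [-0.02, -0.02, -0.03, -0.02, -0.02]
end [ 0.46511 -0.00588] th -150.2
```

jog_arm:
  rows:
    - {"hand": 0,"dx": -0.04,"dy": 0,"dz": -0.03,"ax": 0,"ay": 0,"az": 0}
    - {"hand": 0,"dx": -0.04,"dy": 0,"dz": -0.02,"ax": 0,"ay": 0,"az": 0}
    - {"hand": 0,"dx": -0.03,"dy": 0,"dz": -0.03,"ax": 0,"ay": 0,"az": 0}
    - {"hand": 0,"dx": -0.04,"dy": 0,"dz": -0.02,"ax": 0,"ay": 0,"az": 0}
    - {"hand": 0,"dx": -0.04,"dy": 0,"dz": -0.03,"ax": 0,"ay": 0,"az": 0}

```text
time_s: 13.98
position: [0.467, -0.0088, 0.2067]
tool_rot: [[-0.01, 0.002, 1.0], [-1.0, -0.003, -0.01], [0.003, -1.0, 0.002]]
ft_force: [4.8, -5.9, 4.5]
grip_width: 0.0236
```

```bash
cat > rd.py <<'E'
from h import *
def rd(n=4):
  for i in range(n):
    s=status.observe();p=s['position'];th=np.arctan2(p[1]-.019,p[0]-.5085);f=s['ft_force']
    print(round(s['time_s'],2),'th %.2f r %.5f tang %.2f rad %.2f z %.4f'%(np.degrees(th),np.hypot(p[1]-.019,p[0]-.5085),-np.sin(th)*f[0]+np.cos(th)*f[1],np.cos(th)*f[0]+np.sin(th)*f[1],f[2]))
    if i<n-1: imaging.get_image('top')
if __name__=='__main__': rd()
E
python3 rd.py
```

```text
13.98 th -146.18 r 0.04999 tang 7.63 rad -0.72 z 4.5288
14.03 th -146.21 r 0.05000 tang 7.84 rad -0.85 z 3.2967
14.08 th -146.13 r 0.04998 tang 8.58 rad -1.57 z 3.8625
14.13 th -146.11 r 0.05000 tang 7.61 rad -1.04 z 3.4118
```

jog_arm:
  rows:
    - {"hand": 0,"dx": -0.03,"dy": 0,"dz": -0.02,"ax": 0,"ay": 0,"az": 0}
    - {"hand": 0,"dx": -0.04,"dy": 0,"dz": -0.02,"ax": 0,"ay": 0,"az": 0}
    - {"hand": 0,"dx": -0.04,"dy": 0,"dz": -0.03,"ax": 0,"ay": 0,"az": 0}
    - {"hand": 0,"dx": -0.04,"dy": 0,"dz": -0.02,"ax": 0,"ay": 0,"az": 0}
    - {"hand": 0,"dx": -0.03,"dy": 0,"dz": -0.02,"ax": 0,"ay": 0,"az": 0}

```text
time_s: 14.55
position: [0.4661, -0.0075, 0.2067]
tool_rot: [[-0.01, 0.003, 1.0], [-1.0, -0.004, -0.01], [0.004, -1.0, 0.003]]
ft_force: [6.8, -8.4, 2.4]
grip_width: 0.0238
```

```bash
python3 rd.py
python3 - <<'E'
from arc import *
arc((.5085,.0190),(.46511,-.00588),.05,-150.2,[.4]*15)
E
```

```text
14.55 th -147.95 r 0.04997 tang 10.73 rad -1.28 z 2.3575
14.6 th -147.94 r 0.04997 tang 11.74 rad -0.09 z 2.6356
14.65 th -147.90 r 0.04997 tang 11.71 rad -0.78 z 2.7539
14.7 th -147.88 r 0.04997 tang 11.02 rad -0.29 z 2.8644
-148.2 dx: [0.03, 0.03, 0.03, 0.03, 0.03] dz: [0.02, 0.02, 0.01, 0.02, 0.02]
-146.2 dx: [0.03, 0.02, 0.03, 0.03, 0.03] dz: [0.02, 0.02, 0.02, 0.02, 0.02]
-144.2 dx: [0.03, 0.03, 0.03, 0.03, 0.02] dz: [0.02, 0.02, 0.02, 0.02, 0.02]
end [ 0.46797 -0.01021] th -144.2
```

Run:
```python
from arc import *
arc((.5085,.0190),(.46511,-.00588),.05,-150.2,[12]*30)
```

```text
-90.2 dx: [0.84, 0.69, 0.52, 0.32, 0.1] dz: [0.62, 0.78, 0.91, 0.99, 1.04]
-30.2 dx: [-0.11, -0.33, -0.53, -0.7, -0.85] dz: [1.04, 1.0, 0.9, 0.77, 0.61]
29.8 dx: [-0.96, -1.02, -1.05, -1.02, -0.95] dz: [0.42, 0.21, -0.0, -0.23, -0.43]
89.8 dx: [-0.84, -0.7, -0.52, -0.31, -0.11] dz: [-0.62, -0.78, -0.91, -0.99, -1.04]
149.8 dx: [0.12, 0.33, 0.52, 0.71, 0.85] dz: [-1.04, -0.99, -0.91, -0.77, -0.61]
209.8 dx: [0.95, 1.03, 1.04, 1.02, 0.96] dz: [-0.42, -0.21, 0.01, 0.22, 0.43]
end [ 0.46511 -0.00588] th 209.8
```

jog_arm:
  rows:
    - {"hand": 0,"dx": 0.84,"dy": 0,"dz": 0.62,"ax": 0,"ay": 0,"az": 0}
    - {"hand": 0,"dx": 0.69,"dy": 0,"dz": 0.78,"ax": 0,"ay": 0,"az": 0}
    - {"hand": 0,"dx": 0.52,"dy": 0,"dz": 0.91,"ax": 0,"ay": 0,"az": 0}
    - {"hand": 0,"dx": 0.32,"dy": 0,"dz": 0.99,"ax": 0,"ay": 0,"az": 0}
    - {"hand": 0,"dx": 0.1,"dy": 0,"dz": 1.04,"ax": 0,"ay": 0,"az": 0}

```text
time_s: 15.12
position: [0.5079, -0.0311, 0.2066]
tool_rot: [[-0.01, -0.002, 1.0], [-1.0, 0.001, -0.01], [-0.001, -1.0, -0.002]]
ft_force: [-2.5, 2.2, 9.2]
grip_width: 0.0235
```

jog_arm:
  rows:
    - {"hand": 0,"dx": -0.11,"dy": 0,"dz": 1.04,"ax": 0,"ay": 0,"az": 0}
    - {"hand": 0,"dx": -0.33,"dy": 0,"dz": 1.0,"ax": 0,"ay": 0,"az": 0}
    - {"hand": 0,"dx": -0.53,"dy": 0,"dz": 0.9,"ax": 0,"ay": 0,"az": 0}
    - {"hand": 0,"dx": -0.7,"dy": 0,"dz": 0.77,"ax": 0,"ay": 0,"az": 0}
    - {"hand": 0,"dx": -0.85,"dy": 0,"dz": 0.61,"ax": 0,"ay": 0,"az": 0}

```text
time_s: 15.53
position: [0.5516, -0.0065, 0.2066]
tool_rot: [[-0.01, -0.001, 1.0], [-1.0, -0.001, -0.01], [0.001, -1.0, -0.001]]
ft_force: [-3.3, -2.0, 8.4]
grip_width: 0.0233
```

jog_arm:
  rows:
    - {"hand": 0,"dx": -0.96,"dy": 0,"dz": 0.42,"ax": 0,"ay": 0,"az": 0}
    - {"hand": 0,"dx": -1.02,"dy": 0,"dz": 0.21,"ax": 0,"ay": 0,"az": 0}
    - {"hand": 0,"dx": -1.05,"dy": 0,"dz": 0,"ax": 0,"ay": 0,"az": 0}
    - {"hand": 0,"dx": -1.02,"dy": 0,"dz": -0.23,"ax": 0,"ay": 0,"az": 0}
    - {"hand": 0,"dx": -0.95,"dy": 0,"dz": -0.43,"ax": 0,"ay": 0,"az": 0}

```text
time_s: 15.95
position: [0.5521, 0.0437, 0.2066]
tool_rot: [[-0.01, 0.001, 1.0], [-1.0, -0.001, -0.01], [0.001, -1.0, 0.001]]
ft_force: [0.5, -3.2, 6.7]
grip_width: 0.0235
```

jog_arm:
  rows:
    - {"hand": 0,"dx": -0.84,"dy": 0,"dz": -0.62,"ax": 0,"ay": 0,"az": 0}
    - {"hand": 0,"dx": -0.7,"dy": 0,"dz": -0.78,"ax": 0,"ay": 0,"az": 0}
    - {"hand": 0,"dx": -0.52,"dy": 0,"dz": -0.91,"ax": 0,"ay": 0,"az": 0}
    - {"hand": 0,"dx": -0.31,"dy": 0,"dz": -0.99,"ax": 0,"ay": 0,"az": 0}
    - {"hand": 0,"dx": -0.11,"dy": 0,"dz": -1.04,"ax": 0,"ay": 0,"az": 0}

```text
time_s: 16.37
position: [0.5086, 0.0693, 0.2066]
tool_rot: [[-0.009, 0.001, 1.0], [-1.0, 0.0, -0.009], [-0.0, -1.0, 0.001]]
ft_force: [2.7, -1.0, 5.7]
grip_width: 0.0233
```

jog_arm:
  rows:
    - {"hand": 0,"dx": 0.12,"dy": 0,"dz": -1.04,"ax": 0,"ay": 0,"az": 0}
    - {"hand": 0,"dx": 0.33,"dy": 0,"dz": -0.99,"ax": 0,"ay": 0,"az": 0}
    - {"hand": 0,"dx": 0.52,"dy": 0,"dz": -0.91,"ax": 0,"ay": 0,"az": 0}
    - {"hand": 0,"dx": 0.71,"dy": 0,"dz": -0.77,"ax": 0,"ay": 0,"az": 0}
    - {"hand": 0,"dx": 0.85,"dy": 0,"dz": -0.61,"ax": 0,"ay": 0,"az": 0}

```text
time_s: 16.78
position: [0.4648, 0.0441, 0.2066]
tool_rot: [[-0.009, 0.001, 1.0], [-1.0, 0.001, -0.009], [-0.001, -1.0, 0.001]]
ft_force: [3.4, 1.5, 6.3]
grip_width: 0.0234
```

jog_arm:
  rows:
    - {"hand": 0,"dx": 0.95,"dy": 0,"dz": -0.42,"ax": 0,"ay": 0,"az": 0}
    - {"hand": 0,"dx": 1.03,"dy": 0,"dz": -0.21,"ax": 0,"ay": 0,"az": 0}
    - {"hand": 0,"dx": 1.04,"dy": 0,"dz": 0.01,"ax": 0,"ay": 0,"az": 0}
    - {"hand": 0,"dx": 1.02,"dy": 0,"dz": 0.22,"ax": 0,"ay": 0,"az": 0}
    - {"hand": 0,"dx": 0.96,"dy": 0,"dz": 0.43,"ax": 0,"ay": 0,"az": 0}

```text
time_s: 17.2
position: [0.4648, -0.0059, 0.2066]
tool_rot: [[-0.009, 0.0, 1.0], [-1.0, 0.001, -0.009], [-0.001, -1.0, 0.0]]
ft_force: [1.9, 4.9, 6.9]
grip_width: 0.023
```

```bash
python3 -c "
from rd import *
rd(1)"
```

```text
17.2 th -150.26 r 0.05029 tang -3.32 rad -4.09 z 6.8646
```

jog_arm:
  rows:
    - {"hand": 0,"dx": 0.84,"dy": 0,"dz": 0.62,"ax": 0,"ay": 0,"az": 0}
    - {"hand": 0,"dx": 0.69,"dy": 0,"dz": 0.78,"ax": 0,"ay": 0,"az": 0}
    - {"hand": 0,"dx": 0.52,"dy": 0,"dz": 0.91,"ax": 0,"ay": 0,"az": 0}
    - {"hand": 0,"dx": 0.32,"dy": 0,"dz": 0.99,"ax": 0,"ay": 0,"az": 0}
    - {"hand": 0,"dx": 0.1,"dy": 0,"dz": 1.04,"ax": 0,"ay": 0,"az": 0}

```text
time_s: 17.62
position: [0.5079, -0.0311, 0.2065]
tool_rot: [[-0.01, -0.002, 1.0], [-1.0, 0.001, -0.01], [-0.001, -1.0, -0.002]]
ft_force: [-1.9, 2.4, 9.5]
grip_width: 0.0238
```

jog_arm:
  rows:
    - {"hand": 0,"dx": -0.11,"dy": 0,"dz": 1.04,"ax": 0,"ay": 0,"az": 0}
    - {"hand": 0,"dx": -0.33,"dy": 0,"dz": 1.0,"ax": 0,"ay": 0,"az": 0}
    - {"hand": 0,"dx": -0.53,"dy": 0,"dz": 0.9,"ax": 0,"ay": 0,"az": 0}
    - {"hand": 0,"dx": -0.7,"dy": 0,"dz": 0.77,"ax": 0,"ay": 0,"az": 0}
    - {"hand": 0,"dx": -0.85,"dy": 0,"dz": 0.61,"ax": 0,"ay": 0,"az": 0}

```text
time_s: 18.03
position: [0.5516, -0.0065, 0.2066]
tool_rot: [[-0.01, -0.001, 1.0], [-1.0, -0.001, -0.01], [0.001, -1.0, -0.001]]
ft_force: [-3.5, -1.8, 7.8]
grip_width: 0.0232
```

jog_arm:
  rows:
    - {"hand": 0,"dx": -0.96,"dy": 0,"dz": 0.42,"ax": 0,"ay": 0,"az": 0}
    - {"hand": 0,"dx": -1.02,"dy": 0,"dz": 0.21,"ax": 0,"ay": 0,"az": 0}
    - {"hand": 0,"dx": -1.05,"dy": 0,"dz": 0,"ax": 0,"ay": 0,"az": 0}
    - {"hand": 0,"dx": -1.02,"dy": 0,"dz": -0.23,"ax": 0,"ay": 0,"az": 0}
    - {"hand": 0,"dx": -0.95,"dy": 0,"dz": -0.43,"ax": 0,"ay": 0,"az": 0}

```text
time_s: 18.45
position: [0.5521, 0.0437, 0.2066]
tool_rot: [[-0.01, 0.001, 1.0], [-1.0, -0.001, -0.01], [0.001, -1.0, 0.001]]
ft_force: [1.7, -2.0, 6.2]
grip_width: 0.0236
```

jog_arm:
  rows:
    - {"hand": 0,"dx": -0.84,"dy": 0,"dz": -0.62,"ax": 0,"ay": 0,"az": 0}
    - {"hand": 0,"dx": -0.7,"dy": 0,"dz": -0.78,"ax": 0,"ay": 0,"az": 0}
    - {"hand": 0,"dx": -0.52,"dy": 0,"dz": -0.91,"ax": 0,"ay": 0,"az": 0}
    - {"hand": 0,"dx": -0.31,"dy": 0,"dz": -0.99,"ax": 0,"ay": 0,"az": 0}
    - {"hand": 0,"dx": -0.11,"dy": 0,"dz": -1.04,"ax": 0,"ay": 0,"az": 0}

```text
time_s: 18.87
position: [0.5086, 0.0693, 0.2066]
tool_rot: [[-0.009, 0.001, 1.0], [-1.0, 0.0, -0.009], [-0.0, -1.0, 0.001]]
ft_force: [2.3, 0.4, 5.7]
grip_width: 0.0236
```

jog_arm:
  rows:
    - {"hand": 0,"dx": 0.12,"dy": 0,"dz": -1.04,"ax": 0,"ay": 0,"az": 0}
    - {"hand": 0,"dx": 0.33,"dy": 0,"dz": -0.99,"ax": 0,"ay": 0,"az": 0}
    - {"hand": 0,"dx": 0.52,"dy": 0,"dz": -0.91,"ax": 0,"ay": 0,"az": 0}
    - {"hand": 0,"dx": 0.71,"dy": 0,"dz": -0.77,"ax": 0,"ay": 0,"az": 0}
    - {"hand": 0,"dx": 0.85,"dy": 0,"dz": -0.61,"ax": 0,"ay": 0,"az": 0}

```text
time_s: 19.28
position: [0.4649, 0.0441, 0.2066]
tool_rot: [[-0.009, 0.001, 1.0], [-1.0, 0.001, -0.009], [-0.001, -1.0, 0.001]]
ft_force: [2.9, 0.5, 5.9]
grip_width: 0.0236
```

jog_arm:
  rows:
    - {"hand": 0,"dx": 0.95,"dy": 0,"dz": -0.42,"ax": 0,"ay": 0,"az": 0}
    - {"hand": 0,"dx": 1.03,"dy": 0,"dz": -0.21,"ax": 0,"ay": 0,"az": 0}
    - {"hand": 0,"dx": 1.04,"dy": 0,"dz": 0.01,"ax": 0,"ay": 0,"az": 0}
    - {"hand": 0,"dx": 1.02,"dy": 0,"dz": 0.22,"ax": 0,"ay": 0,"az": 0}
    - {"hand": 0,"dx": 0.96,"dy": 0,"dz": 0.43,"ax": 0,"ay": 0,"az": 0}

```text
time_s: 19.7
position: [0.4648, -0.0059, 0.2066]
tool_rot: [[-0.009, 0.0, 1.0], [-1.0, 0.001, -0.009], [-0.001, -1.0, 0.0]]
ft_force: [3.3, 4.2, 6.6]
grip_width: 0.0238
```

```bash
python3 -c "
from rd import *
from arc import *
rd(3)
arc((.5085,.0190),(.46511,-.00588),.05,-150.2,[2.0,2,2,1.2,0.4])"
```

```text
19.7 th -150.27 r 0.05031 tang -1.97 rad -4.96 z 6.6220
19.75 th -148.28 r 0.05009 tang 0.41 rad -2.12 z 8.4792
19.8 th -149.09 r 0.05011 tang -1.15 rad -2.15 z 9.0085
-142.6 dx: [0.15, 0.14, 0.14, 0.09, 0.03] dz: [0.09, 0.1, 0.1, 0.06, 0.02]
end [ 0.46876 -0.01141] th -142.6
```

jog_arm:
  rows:
    - {"hand": 0,"dx": 0.15,"dy": 0,"dz": 0.09,"ax": 0,"ay": 0,"az": 0}
    - {"hand": 0,"dx": 0.14,"dy": 0,"dz": 0.1,"ax": 0,"ay": 0,"az": 0}
    - {"hand": 0,"dx": 0.12,"dy": 0,"dz": 0.09,"ax": 0,"ay": 0,"az": 0}
    - {"hand": 0,"dx": 0.05,"dy": 0,"dz": 0.03,"ax": 0,"ay": 0,"az": 0}
    - {"hand": 0,"dx": 0,"dy": 0,"dz": 0,"ax": 0,"ay": 0,"az": 0}

```text
time_s: 20.22
position: [0.4679, -0.0103, 0.2066]
tool_rot: [[-0.009, -0.0, 1.0], [-1.0, 0.001, -0.009], [-0.001, -1.0, -0.0]]
ft_force: [0.2, 3.0, 8.3]
grip_width: 0.0235
```

```bash
python3 -c "
from rd import *
rd(3)"
```

```text
20.22 th -144.15 r 0.05005 tang -2.34 rad -1.96 z 8.2769
20.27 th -144.18 r 0.05006 tang -2.41 rad -1.12 z 7.6143
20.32 th -144.23 r 0.05009 tang -1.31 rad -0.60 z 8.1340
```

jog_arm:
  rows:
    - {"hand": 0,"dx": 0.06,"dy": 0,"dz": 0.04,"ax": 0,"ay": 0,"az": 0}
    - {"hand": 0,"dx": 0.05,"dy": 0,"dz": 0.04,"ax": 0,"ay": 0,"az": 0}
    - {"hand": 0,"dx": 0,"dy": 0,"dz": 0,"ax": 0,"ay": 0,"az": 0}
    - {"hand": 0,"dx": 0,"dy": 0,"dz": 0,"ax": 0,"ay": 0,"az": 0}
    - {"hand": 0,"dx": 0,"dy": 0,"dz": 0,"ax": 0,"ay": 0,"az": 0}

```text
time_s: 20.73
position: [0.4687, -0.0113, 0.2066]
tool_rot: [[-0.009, -0.0, 1.0], [-1.0, 0.001, -0.009], [-0.001, -1.0, -0.0]]
ft_force: [0.4, 1.7, 7.8]
grip_width: 0.0236
```

```bash
python3 -c "
from rd import *
rd(3)"
```

```text
20.73 th -142.74 r 0.05006 tang -1.13 rad -1.30 z 7.7711
20.78 th -142.73 r 0.05008 tang -2.81 rad -1.48 z 8.9204
20.83 th -142.77 r 0.05008 tang -2.58 rad -2.35 z 9.1471
```

jog_arm:
  rows:
    - {"hand": 0.4,"dx": 0,"dy": 0,"dz": 0,"ax": 0,"ay": 0,"az": 0}
    - {"hand": 0.6,"dx": 0,"dy": 0,"dz": 0,"ax": 0,"ay": 0,"az": 0}
    - {"hand": 0.7,"dx": 0,"dy": 0,"dz": 0,"ax": 0,"ay": 0,"az": 0}
    - {"hand": 0.7,"dx": 0,"dy": 0,"dz": 0,"ax": 0,"ay": 0,"az": 0}
    - {"hand": 0.7,"dx": 0,"dy": 0,"dz": 0,"ax": 0,"ay": 0,"az": 0}

```text
time_s: 21.25
position: [0.4686, -0.0116, 0.206]
tool_rot: [[-0.009, -0.001, 1.0], [-1.0, 0.0, -0.009], [-0.0, -1.0, -0.001]]
ft_force: [0.4, -0.8, 0.3]
grip_width: 0.0598
```

```bash
python3 -c "
from rd import *
cv2.imwrite('pics/w5.png',imaging.get_image('wrist')[:,:,::-1])
rd(1);s=status.observe();print(s['position'],s['grip_width'])"
```

```text
21.3 th -142.48 r 0.05027 tang -0.47 rad -0.58 z -0.0977
[ 0.46862886 -0.0116209   0.20607604] 0.06011891762681477
```

View pics/w5.png

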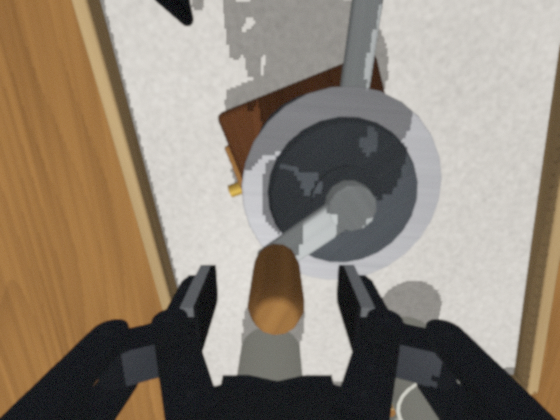

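Released with the knob still centred between the pads. Next I'll lift and go over the peg.

jog_arm:
  rows:
    - {"hand": 0.7,"dx": 0,"dy": -1.0,"dz": 0,"ax": 0,"ay": 0,"az": 0}
    - {"hand": 0.7,"dx": 0,"dy": -1.8,"dz": 0,"ax": 0,"ay": 0,"az": 0}
    - {"hand": 0.7,"dx": 0,"dy": -2.0,"dz": 0,"ax": 0,"ay": 0,"az": 0}
    - {"hand": 0.7,"dx": 0,"dy": -2.0,"dz": 0,"ax": 0,"ay": 0,"az": 0}
    - {"hand": 0.7,"dx": 0,"dy": -1.2,"dz": 0,"ax": 0,"ay": 0,"az": 0}

```text
time_s: 21.72
position: [0.4691, -0.0117, 0.2882]
tool_rot: [[-0.009, 0.002, 1.0], [-1.0, -0.001, -0.009], [0.001, -1.0, 0.002]]
ft_force: [-0.1, 0.3, 0.2]
grip_width: 0.06
```

jog_arm:
  rows:
    - {"hand": 0.7,"dx": -2.7,"dy": 0,"dz": 0.8,"ax": 0,"ay": 0,"az": 0}
    - {"hand": 0.7,"dx": -3.7,"dy": 0,"dz": 1.1,"ax": 0,"ay": 0,"az": 0}
    - {"hand": 0.7,"dx": -3.8,"dy": 0,"dz": 1.2,"ax": 0,"ay": 0,"az": 0}
    - {"hand": 0.7,"dx": -3.7,"dy": 0,"dz": 1.2,"ax": 0,"ay": 0,"az": 0}
    - {"hand": 0.7,"dx": -2.6,"dy": 0,"dz": 0.7,"ax": 0,"ay": 0,"az": 0}

```text
time_s: 22.13
position: [0.5207, 0.1557, 0.286]
tool_rot: [[-0.008, -0.0, 1.0], [-1.0, 0.0, -0.008], [-0.0, -1.0, -0.0]]
ft_force: [-0.4, -0.0, -0.6]
grip_width: 0.0596
```

```bash
python3 -c "
from rd import *
for i in range(3): imaging.get_image('side')
s=status.observe();print(s['position'],s['tool_rot'].round(3))
cv2.imwrite('pics/w6.png',imaging.get_image('wrist')[:,:,::-1])
cv2.imwrite('pics/t6.png',imaging.get_image('top')[:,:,::-1])"
```

```text
[0.52030778 0.15434612 0.28573654] [[-0.006 -0.001  1.   ]
 [-1.    -0.    -0.006]
 [ 0.    -1.    -0.001]]
```

View pics/w6.png

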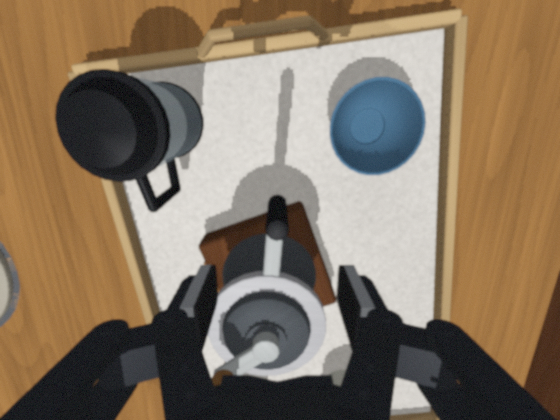

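The peg shows at (277,205–235) between the fingers. I'll check its position, along with the hub and the press.

```bash
python3 -c "
from rd import *
s=status.observe();p=np.array([.5203,.1543,.2857]);R=s['tool_rot']
for n,uv,z in[('pegtop',(277.5,231),.225),('pegbot',(277.5,204),.159),('hub',(264,351),.193),('lid',(113,125),.179),('handle',(160,208),.16)]: print(n,wonz(uv,z,p,R).round(4))"
```

```text
pegtop [0.5207 0.1542 0.225 ]
pegbot [0.5208 0.1535 0.159 ]
hub [0.507  0.0214 0.193 ]
lid [0.3957 0.2241 0.179 ]
handle [0.4153 0.1511 0.16  ]
```

jog_arm:
  rows:
    - {"hand": 0.7,"dx": 0,"dy": 1.5,"dz": 0,"ax": 0,"ay": 0,"az": 0}
    - {"hand": 0.7,"dx": 0,"dy": 2.4,"dz": 0,"ax": 0,"ay": 0,"az": 0}
    - {"hand": 0.7,"dx": 0,"dy": 2.5,"dz": 0,"ax": 0,"ay": 0,"az": 0}
    - {"hand": 0.7,"dx": 0,"dy": 2.0,"dz": 0,"ax": 0,"ay": 0,"az": 0}
    - {"hand": 0.5,"dx": 0,"dy": 1.1,"dz": 0,"ax": 0,"ay": 0,"az": 0}

```text
time_s: 22.8
position: [0.5193, 0.1514, 0.1892]
tool_rot: [[-0.011, -0.003, 1.0], [-1.0, -0.0, -0.011], [0.0, -1.0, -0.003]]
ft_force: [-0.4, -0.3, -0.3]
grip_width: 0.0497
```

jog_arm:
  rows:
    - {"hand": 0,"dx": 0,"dy": 0,"dz": 0,"ax": 0,"ay": 0,"az": 0}
    - {"hand": 0,"dx": 0,"dy": 0,"dz": 0,"ax": 0,"ay": 0,"az": 0}
    - {"hand": 0,"dx": 0,"dy": 0,"dz": 0,"ax": 0,"ay": 0,"az": 0}
    - {"hand": 0,"dx": 0,"dy": 0,"dz": 0,"ax": 0,"ay": 0,"az": 0}
    - {"hand": 0,"dx": 0,"dy": 0,"dz": 0,"ax": 0,"ay": 0,"az": 0}
  newtons: 40

```text
time_s: 23.22
position: [0.5207, 0.1522, 0.1924]
tool_rot: [[-0.01, 0.002, 1.0], [-1.0, -0.001, -0.01], [0.001, -1.0, 0.002]]
ft_force: [-0.0, -4.7, 3.4]
grip_width: 0.0155
```

jog_arm:
  rows:
    - {"hand": 0,"dx": 0,"dy": 0,"dz": 0,"ax": 0,"ay": 0,"az": 0}
    - {"hand": 0,"dx": 0,"dy": 0,"dz": 0,"ax": 0,"ay": 0,"az": 0}
    - {"hand": 0,"dx": 0,"dy": 0,"dz": 0,"ax": 0,"ay": 0,"az": 0}
    - {"hand": 0,"dx": 0,"dy": 0,"dz": 0,"ax": 0,"ay": 0,"az": 0}
    - {"hand": 0,"dx": 0,"dy": 0,"dz": 0,"ax": 0,"ay": 0,"az": 0}

```text
time_s: 23.63
position: [0.5207, 0.1522, 0.1923]
tool_rot: [[-0.01, 0.002, 1.0], [-1.0, -0.001, -0.01], [0.001, -1.0, 0.002]]
ft_force: [-0.4, -6.3, 4.0]
grip_width: 0.0159
```

```bash
python3 -c "
from rd import *
import arc as A
s=status.observe();p=s['position'];R=s['tool_rot'];print(p,R.round(3),s['ft_force'])
c=np.array([.5085,.019]);d=p[:2]-c;th=np.degrees(np.arctan2(d[1],d[0]));r=np.hypot(*d);print(th,r)
A.R=R.copy();A.R[2,0]=A.R[2,2]=A.R[0,1]=A.R[1,1]=0
A.arc(c,p,r,th,[3]*15+[1]*15)"
```

```text
[0.5206701  0.15216585 0.19233552] [[-0.01   0.002  1.   ]
 [-1.    -0.001 -0.01 ]
 [ 0.001 -1.     0.002]] [-0.40369399 -6.31558139  3.96482002]
84.77821216714204 0.1337208067306086
99.8 dx: [-0.04, -0.0, 0.03, 0.08, 0.1] dz: [-0.7, -0.7, -0.7, -0.69, -0.7]
114.8 dx: [0.15, 0.18, 0.21, 0.25, 0.28] dz: [-0.68, -0.68, -0.66, -0.66, -0.64]
129.8 dx: [0.32, 0.35, 0.38, 0.41, 0.43] dz: [-0.62, -0.61, -0.59, -0.57, -0.54]
134.8 dx: [0.16, 0.15, 0.16, 0.16, 0.17] dz: [-0.18, -0.17, -0.17, -0.17, -0.17]
139.8 dx: [0.16, 0.17, 0.18, 0.17, 0.18] dz: [-0.16, -0.16, -0.16, -0.15, -0.15]
144.8 dx: [0.18, 0.19, 0.18, 0.19, 0.19] dz: [-0.15, -0.14, -0.14, -0.14, -0.14]
end [0.39922 0.09614] th 144.77821216714204
```

```bash
python3 -c "
from rd import *
import arc as A
s=status.observe();p=s['position'];R=s['tool_rot']
A.R=R.copy();A.R[2,0]=A.R[2,2]=A.R[0,1]=A.R[1,1]=0
t=np.radians(84.9);c=p[:2]-.135*np.array([np.cos(t),np.sin(t)]);print(c)
A.arc(c,p,.135,84.9,[3]*15+[1]*15)"
```

```text
[0.50866937 0.0177003 ]
99.9 dx: [-0.04, 0.0, 0.04, 0.07, 0.11] dz: [-0.71, -0.7, -0.71, -0.7, -0.7]
114.9 dx: [0.15, 0.18, 0.22, 0.25, 0.29] dz: [-0.69, -0.68, -0.68, -0.66, -0.64]
129.9 dx: [0.32, 0.35, 0.39, 0.41, 0.45] dz: [-0.63, -0.61, -0.6, -0.57, -0.55]
134.9 dx: [0.15, 0.16, 0.16, 0.16, 0.17] dz: [-0.18, -0.17, -0.17, -0.17, -0.17]
139.9 dx: [0.17, 0.17, 0.17, 0.18, 0.18] dz: [-0.17, -0.16, -0.15, -0.16, -0.15]
144.9 dx: [0.19, 0.18, 0.19, 0.19, 0.19] dz: [-0.15, -0.14, -0.15, -0.13, -0.14]
end [0.39821 0.09535] th 144.9
```

jog_arm:
  rows:
    - {"hand": 0,"dx": -0.04,"dy": 0,"dz": -0.71,"ax": 0,"ay": 0,"az": 0}
    - {"hand": 0,"dx": 0,"dy": 0,"dz": -0.7,"ax": 0,"ay": 0,"az": 0}
    - {"hand": 0,"dx": 0.04,"dy": 0,"dz": -0.71,"ax": 0,"ay": 0,"az": 0}
    - {"hand": 0,"dx": 0.07,"dy": 0,"dz": -0.7,"ax": 0,"ay": 0,"az": 0}
    - {"hand": 0,"dx": 0.11,"dy": 0,"dz": -0.7,"ax": 0,"ay": 0,"az": 0}

```text
time_s: 24.05
position: [0.4854, 0.1526, 0.1923]
tool_rot: [[-0.009, 0.003, 1.0], [-1.0, 0.003, -0.009], [-0.003, -1.0, 0.003]]
ft_force: [2.4, 10.7, 6.6]
grip_width: 0.0157
```

jog_arm:
  rows:
    - {"hand": 0,"dx": 0.15,"dy": 0,"dz": -0.69,"ax": 0,"ay": 0,"az": 0}
    - {"hand": 0,"dx": 0.18,"dy": 0,"dz": -0.68,"ax": 0,"ay": 0,"az": 0}
    - {"hand": 0,"dx": 0.22,"dy": 0,"dz": -0.68,"ax": 0,"ay": 0,"az": 0}
    - {"hand": 0,"dx": 0.25,"dy": 0,"dz": -0.66,"ax": 0,"ay": 0,"az": 0}
    - {"hand": 0,"dx": 0.29,"dy": 0,"dz": -0.64,"ax": 0,"ay": 0,"az": 0}

```text
time_s: 24.47
position: [0.4515, 0.1416, 0.1922]
tool_rot: [[-0.008, 0.003, 1.0], [-1.0, 0.002, -0.008], [-0.002, -1.0, 0.003]]
ft_force: [2.7, 2.4, 5.9]
grip_width: 0.0161
```

jog_arm:
  rows:
    - {"hand": 0,"dx": 0.32,"dy": 0,"dz": -0.63,"ax": 0,"ay": 0,"az": 0}
    - {"hand": 0,"dx": 0.35,"dy": 0,"dz": -0.61,"ax": 0,"ay": 0,"az": 0}
    - {"hand": 0,"dx": 0.39,"dy": 0,"dz": -0.6,"ax": 0,"ay": 0,"az": 0}
    - {"hand": 0,"dx": 0.41,"dy": 0,"dz": -0.57,"ax": 0,"ay": 0,"az": 0}
    - {"hand": 0,"dx": 0.45,"dy": 0,"dz": -0.55,"ax": 0,"ay": 0,"az": 0}

```text
time_s: 24.88
position: [0.4219, 0.1218, 0.1921]
tool_rot: [[-0.009, 0.003, 1.0], [-1.0, 0.0, -0.009], [-0.0, -1.0, 0.003]]
ft_force: [5.2, 3.4, 6.8]
grip_width: 0.0158
```

```bash
cat > rl.py <<'E'
from h import *
for i in range(3):
    s=status.observe();p=s['position'];d=p[:2]-[.50867,.0177];t=np.arctan2(d[1],d[0]);f=s['ft_force']
    print(p.round(4),'th %.2f r %.4f tang %.2f rad %.2f fz %.1f'%(np.degrees(t),np.hypot(*d),np.sin(t)*f[0]-np.cos(t)*f[1],np.cos(t)*f[0]+np.sin(t)*f[1],f[2]))
    if i<2: imaging.get_image('top')
E
python3 rl.py
```

```text
[0.4219 0.1218 0.1921] th 129.81 r 0.1356 tang 6.19 rad -0.67 fz 6.8
[0.4212 0.1213 0.1921] th 130.18 r 0.1356 tang 0.15 rad -1.18 fz 5.6
[0.4213 0.1214 0.192 ] th 130.11 r 0.1356 tang 0.68 rad -0.85 fz 7.6
```

jog_arm:
  rows:
    - {"hand": 0,"dx": 0.15,"dy": 0,"dz": -0.18,"ax": 0,"ay": 0,"az": 0}
    - {"hand": 0,"dx": 0.16,"dy": 0,"dz": -0.17,"ax": 0,"ay": 0,"az": 0}
    - {"hand": 0,"dx": 0.16,"dy": 0,"dz": -0.17,"ax": 0,"ay": 0,"az": 0}
    - {"hand": 0,"dx": 0.16,"dy": 0,"dz": -0.17,"ax": 0,"ay": 0,"az": 0}
    - {"hand": 0,"dx": 0.17,"dy": 0,"dz": -0.17,"ax": 0,"ay": 0,"az": 0}

```text
time_s: 25.4
position: [0.4134, 0.114, 0.192]
tool_rot: [[-0.009, 0.002, 1.0], [-1.0, 0.0, -0.009], [-0.001, -1.0, 0.002]]
ft_force: [4.7, 3.2, 5.6]
grip_width: 0.0164
```

jog_arm:
  rows:
    - {"hand": 0,"dx": 0.1,"dy": 0,"dz": -0.1,"ax": 0,"ay": 0,"az": 0}
    - {"hand": 0,"dx": 0.08,"dy": 0,"dz": -0.08,"ax": 0,"ay": 0,"az": 0}
    - {"hand": 0,"dx": 0.08,"dy": 0,"dz": -0.08,"ax": 0,"ay": 0,"az": 0}
    - {"hand": 0,"dx": 0,"dy": 0,"dz": 0,"ax": 0,"ay": 0,"az": 0}
    - {"hand": 0,"dx": 0,"dy": 0,"dz": 0,"ax": 0,"ay": 0,"az": 0}

```text
time_s: 25.82
position: [0.4109, 0.1118, 0.192]
tool_rot: [[-0.009, 0.003, 1.0], [-1.0, 0.001, -0.009], [-0.001, -1.0, 0.003]]
ft_force: [4.5, 5.4, 5.1]
grip_width: 0.0161
```

```bash
python3 rl.py
```

```text
[0.4109 0.1118 0.192 ] th 136.07 r 0.1357 tang 7.00 rad 0.46 fz 5.1
[0.4109 0.1118 0.192 ] th 136.07 r 0.1357 tang 6.23 rad 0.03 fz 4.3
[0.4109 0.1119 0.192 ] th 136.07 r 0.1357 tang 6.22 rad 0.81 fz 5.0
```

jog_arm:
  rows:
    - {"hand": 0,"dx": 0.08,"dy": 0,"dz": -0.08,"ax": 0,"ay": 0,"az": 0}
    - {"hand": 0,"dx": 0.07,"dy": 0,"dz": -0.07,"ax": 0,"ay": 0,"az": 0}
    - {"hand": 0,"dx": 0,"dy": 0,"dz": 0,"ax": 0,"ay": 0,"az": 0}
    - {"hand": 0,"dx": 0,"dy": 0,"dz": 0,"ax": 0,"ay": 0,"az": 0}
    - {"hand": 0,"dx": 0,"dy": 0,"dz": 0,"ax": 0,"ay": 0,"az": 0}

```text
time_s: 26.33
position: [0.4109, 0.1117, 0.192]
tool_rot: [[-0.009, 0.006, 1.0], [-1.0, 0.005, -0.009], [-0.005, -1.0, 0.006]]
ft_force: [12.2, 15.1, -0.3]
grip_width: 0.016
```

```bash
python3 rl.py
```

```text
[0.4109 0.1117 0.192 ] th 136.14 r 0.1356 tang 19.39 rad 1.65 fz -0.3
[0.4109 0.1117 0.1921] th 136.14 r 0.1357 tang 19.50 rad 2.21 fz -0.1
[0.4108 0.1117 0.1921] th 136.15 r 0.1357 tang 19.73 rad 0.63 fz 0.9
```

The stop is firm: 2 mm more command moved it 0.1 mm, and the force went from 6.5 to 19.5 N. I'll ease the load and release.

jog_arm:
  rows:
    - {"hand": 0,"dx": -0.07,"dy": 0,"dz": 0.07,"ax": 0,"ay": 0,"az": 0}
    - {"hand": 0,"dx": -0.07,"dy": 0,"dz": 0.07,"ax": 0,"ay": 0,"az": 0}
    - {"hand": 0.3,"dx": 0,"dy": 0,"dz": 0,"ax": 0,"ay": 0,"az": 0}
    - {"hand": 0.5,"dx": 0,"dy": 0,"dz": 0,"ax": 0,"ay": 0,"az": 0}
    - {"hand": 0.6,"dx": 0,"dy": 0,"dz": 0,"ax": 0,"ay": 0,"az": 0}

```text
time_s: 26.85
position: [0.4095, 0.1111, 0.1909]
tool_rot: [[-0.01, -0.002, 1.0], [-1.0, -0.0, -0.01], [0.0, -1.0, -0.002]]
ft_force: [-0.0, 0.3, 0.3]
grip_width: 0.0492
```

jog_arm:
  rows:
    - {"hand": 0.6,"dx": 0,"dy": 0,"dz": 0,"ax": 0,"ay": 0,"az": 0}
    - {"hand": 0.6,"dx": 0,"dy": 0,"dz": 0,"ax": 0,"ay": 0,"az": 0}
    - {"hand": 0.6,"dx": 0,"dy": -1.0,"dz": 0,"ax": 0,"ay": 0,"az": 0}
    - {"hand": 0.6,"dx": 0,"dy": -2.0,"dz": 0,"ax": 0,"ay": 0,"az": 0}
    - {"hand": 0.6,"dx": 0,"dy": -2.0,"dz": 0,"ax": 0,"ay": 0,"az": 0}

```text
time_s: 27.27
position: [0.4098, 0.1112, 0.2415]
tool_rot: [[-0.009, -0.002, 1.0], [-1.0, -0.0, -0.009], [0.0, -1.0, -0.002]]
ft_force: [-0.1, -0.7, -0.3]
grip_width: 0.0511
```

jog_arm:
  rows:
    - {"hand": 0.6,"dx": 0,"dy": -2.0,"dz": 0,"ax": 0,"ay": 0,"az": 0}
    - {"hand": 0.6,"dx": 0,"dy": -2.0,"dz": 0,"ax": 0,"ay": 0,"az": 0}
    - {"hand": 0.6,"dx": 0,"dy": -2.0,"dz": 0,"ax": 0,"ay": 0,"az": 0}
    - {"hand": 0.6,"dx": 0,"dy": -1.0,"dz": 0,"ax": 0,"ay": 0,"az": 0}
    - {"hand": 0.6,"dx": 0,"dy": 0,"dz": 0,"ax": 0,"ay": 0,"az": 0}

```text
time_s: 27.68
position: [0.4108, 0.1113, 0.3132]
tool_rot: [[-0.009, 0.004, 1.0], [-1.0, -0.0, -0.009], [0.0, -1.0, 0.004]]
ft_force: [-0.9, 0.4, -0.3]
grip_width: 0.0511
```

```bash
python3 -c "
from rd import *
for i in range(3): imaging.get_image('side')
s=status.observe();print(s['position'],s['ft_force'],s['time_s'],s['grip_width'])
for n in('wrist','top','side'): cv2.imwrite(f'pics/{n}7.png',imaging.get_image(n)[:,:,::-1])
np.savez('p7.npz',p=s['position'],R=s['tool_rot'])"
```

```text
[0.4099503  0.11129892 0.31037095] [ 0.11838297 -0.29028242 -0.28518983] 27.8333 0.05121448265138812
```

View pics/wrist7.png

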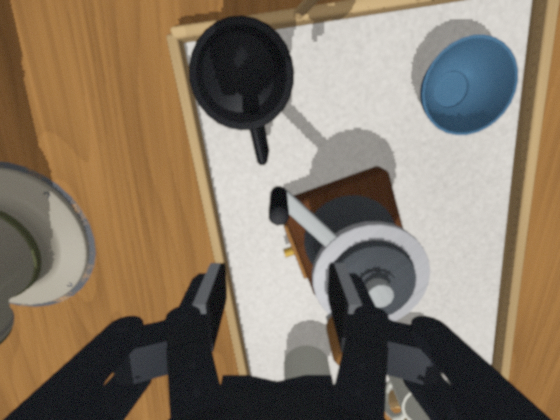

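View pics/side7.png

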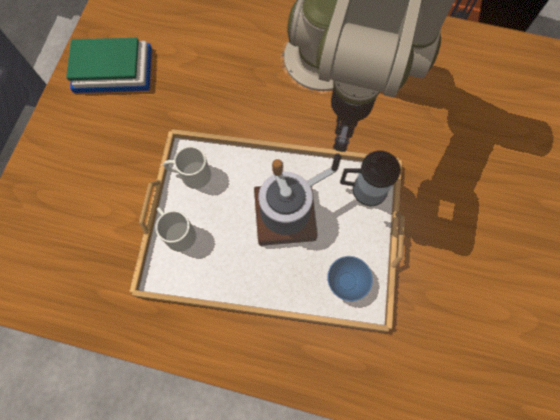

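The side view shows the knob at about (277,167) and the peg swung to about (336,162). The press, bowl and mugs are where they were at the start. I'll do a numeric check of the knob and peg angles and the bystanders.

Run:
```python
from h import *
d=np.load('p7.npz');p,R=d['p'],d['R']
c=np.array([.5085,.019])
def ang(q): v=q[:2]-c; return np.degrees(np.arctan2(v[1],v[0])).round(1),np.hypot(*v).round(4)
a=cv2.imread('pics/side0.png');b=cv2.imread('pics/side7.png')
hsv=cv2.cvtColor(b,cv2.COLOR_BGR2HSV);m=cv2.inRange(hsv,(3,90,80),(20,255,255));m[:158]=0;m[178:]=0;m[:,:268]=0;m[:,290:]=0
x,y,w,h=cv2.boundingRect(m);k=onz('side',(x+w/2-.5,y+h/2-.5),.219);print('knob',x,y,w,h,k.round(4),ang(k))
for uv,z in[((278,213),.225),((278,195),.159)]:
    q=wonz(uv,z,p,R);print('peg',q.round(4),ang(q))
df=cv2.absdiff(a,b).max(2)
for n,(x0,y0,x1,y1) in dict(mugA=(172,148,212,182),mugB=(155,205,194,246),bowl=(325,255,376,302),press=(360,150,400,200)).items(): print(n,(df[y0:y1,x0:x1]>60).sum(),df[y0:y1,x0:x1].mean())
```

```text
knob 273 160 9 15 [ 0.4681 -0.0111  0.219 ] (np.float64(-143.3), np.float64(0.0504))
peg [0.4107 0.1161 0.225 ] (np.float64(135.2), np.float64(0.1378))
peg [0.4108 0.1121 0.159 ] (np.float64(136.4), np.float64(0.1349))
mugA 0 3.275735294117647
mugB 0 3.123827392120075
bowl 0 3.5027117229870672
press 61 8.4095
```

Run:
```python
import cv2,numpy as np
a=cv2.imread('pics/side0.png')[140:215,330:410];b=cv2.imread('pics/side7.png')[140:215,330:410]
cv2.imwrite('pics/cmp.png',cv2.resize(np.hstack([a,b]),None,fx=4.8,fy=4.8))
```

```text
(no output)
```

View pics/cmp.png

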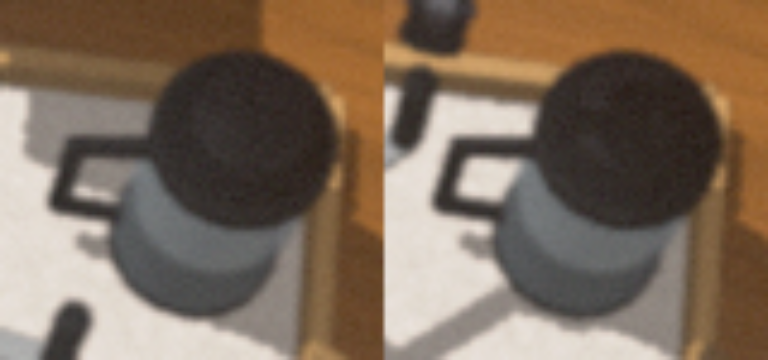

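The press hasn't moved; only the shadows changed. I'm handing the job in.

```bash
python3 -c "
from rig import job
print(job.close_job())"
```

```text
the job is handed in; nothing more can be done
None
```

The mill is set two full turns back from the burr touch and locked. I handed the job in at about 28 s of the 72 s allowed, with the gripper clear of everything.

- **Touch:** I turned the crank clockwise until resistance rose above the roughly 2 N drag. I probed up to about 11–12 N in total, which is short of forcing. From those readings I put the touch at −142.6° on the knob's circle, good to about ±0.7°.
- **Back-off:** I turned the crank counter-clockwise two counted turns and let go at −142.7°. A camera check afterwards put the knob at −143.3°, which agrees within its accuracy.
- **Lock:** I swung the lever 51.2° (about 0.89 rad). There it met a hard stop: 2 mm more command moved it only about 0.1 mm, while the force rose from 6.5 to 19.5 N. I then eased off and let go. The two camera readings of the peg gave 136.4° and 135.2°, against 136.1° from the arm. The 135.2° one also misses the peg's 135 mm circle by about 3 mm, so it is the less reliable.
- **Crockery:** The mugs and bowl show no change in the side view. The press area differs only by shadows; the press itself is in the same place.

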